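# Post the broken end caps into the scrap box

### The job

Two of the four large end caps have a piece of the rim missing, one on the wire stand and one lying on the bench: post both, edge first, into the scrap box. Push each one down through the box's sprung flap and keep hold of it until the flap is well open, then let it drop inside and let the flap spring shut. The lying one must be turned on edge first (pick it up by its hub, lean it in the place that has come free on the stand, take it again by the rim); leave the two sound caps and everything else where they are.

Things in the scene. Friction and masses are not known exactly. Their poses are not given: they have to be found in the camera images.
- broken_cap_1_mid (a point): Broken end cap, ivory plastic, 0.14 kg: rim 92 mm across, 11 mm thick, 9 mm wide; hub 26 mm across, its end 45 mm from the flat back. Point: centre of the rim disc, half-way through its thickness; z axis along the hub. The rim is missing 23 degrees either side of its own +x: do not pinch or rest it there. Starts on the stand, hub to the robot, gap at one side
- broken_cap_2_mid (a point): The other broken end cap, the same in shape, size, gap and axes. It starts flat on the bench, hub up, turned any way. Vanes between hub and rim are 7 mm high
- good_cap_1_mid (a point): Sound end cap (whole rim), else the same in size and axes; it leans in the other place of the stand and stays there
- good_cap_2_mid (a point): Sound end cap (whole rim), else the same in size and axes; it lies flat on the bench, hub up, and stays there
- cap_stand: Wire stand, fixed, 207 mm along y by 100 mm along x, 7 mm steel wire; origin under the middle; -x is its front, towards the robot. Each place is a pair of J wires 48 mm apart: they rise behind the cap's back to 16 mm above its centre (along the slope), pass under the rim 24 mm either side of the middle, and end in a 10 mm lip 10 mm in front of the rim
- stand_left (a point): Left place of the stand: where the _mid point of a cap resting there lies, 50 mm above the bench; axes as the stand's. A cap leans back 36 degrees here: hub along (-0.809, 0, 0.588), upper edge along (0.588, 0, 0.809). No wire stands behind the middle of the rim's upper part, so fingers can straddle it. A wall rises about 0.4 m to the left of the robot
- stand_right (a point): Right place of the stand, 105 mm to the right (-y) of the left one, the same in all else
- scrap_mouth (a point): Scrap box, fixed, grey sheet metal, closed, 176 mm along x by 156 mm along y: centre of its mouth, at the top of an 18 mm collar, 208 mm above the bench, 34 mm to +x of the box's middle. Axes are the box's: the mouth is 80 mm along x, 112 mm along y, z up. The flap lies 21 mm below this point, hinged at +x (46 mm from this point), 84 mm long; the room below is 180 mm deep
- scrap_flap (a joint): Flap angle (rad): 0 shut and level, 1.45 hanging open inside; about 1 N at its free edge pushes it down, a spring shuts it. Post a cap with its disc along the mouth's y and 5 mm to +x of the middle, hub to -x: the flap passes 0.6 when the cap's lower edge is some 55 mm below the mouth, and the cap falls clear if let go some 75 mm below it
- glue_bottle: white glue bottle with a pointed nozzle, 37 mm across, 105 mm high, standing; origin under its centre. A bystander
- grease_tub: small round tub with screw lid, 50 mm across, 46 mm high, standing; origin under its centre. A bystander

How it is judged:
By the outcome, as a careful person would: the job done as asked, in the order asked, and still so for the second after the job is handed in, with the robot touching nothing.
It also fails if it takes over 72 s, if anything falls off the work surface, if the arm or the gripper's body presses on something with over 40 N, if the wrist force passes 120 N, or if a joint passes its speed limit or range.

### The arm

A 7-joint arm with a two-finger parallel gripper is mounted at the origin on the work surface; the furniture and walls round the work are solid. World frame = base frame: x ahead of the robot, y to its left, z up, the work surface at z = 0. Lengths are in m, angles in degrees, forces in N, time in s.
With the tool pointing down it reaches from about 0.425 to 0.925 m from the base axis. Payload 6.8 kg.
Tool frame: the origin (TCP) lies at the very end of the fingers, on their centre line; the grasp point (between the pads) lies 19 mm behind it; z points along the fingers, y is the line along which they close (so a half turn about z gives the same grasp; the last joint's range is limited). The gripper opens to 85 mm and grips with 20 to 120 N. Pads are 22 mm wide; open, the fingers measure 114 mm over their backs; the gripper's body (76 mm by 85 mm) begins 54 mm behind the grasp point. The pads swing forward as they close: fully open they stand 13 mm farther back than shut.
Start: joints at [70.64, 27.33, 1.283, 89.118, -0.659, 63.558, -4.761], TCP at [0.154, -0.657, 0.231] pointing down, gripper open.
Joint ranges: [-169.35, 169.35], [-19.33, 120.38], [-80.79, 83.38], [13.8, 139.57], [-78.32, 258.32], [9.67, 109.79], [-169.56, 169.56]. Speed limits (degrees/s): [136.94, 136.94, 180, 180, 180, 180, 180].

### API

Orientations are given as [roll, pitch, yaw] about the fixed x, y, z axes, in that order (R = Rz(yaw) Ry(pitch) Rx(roll)).
In Python, from rig import manip gives the robot as it stands.
- The arm moves only by the tool arm_command, never from a script. Its argument "commands" is a list of rows, each an object of numbers: "hand": the finger opening in m, from 0 to 0.0854; "tx", "ty", "tz": the shift along the tool's x, y, z in m; "roll": the turn about the tool's z in rad. A call has exactly 10 rows; each row is the pose to reach, as a shift and turn from the pose commanded when the call began, along the tool's axes at that moment; what a row does not reach only later rows make up. A row lasts 1/12 s, in which the tool goes at most 41.7 mm and 7.16 degrees, less where a joint would pass 70% of its speed; a pose out of reach is approached as far as the arm can. A call with a gripper value outside its range is refused whole. The fingers move at their own pace and stop on an object; "force" is the grip in N (left out, the last holds). Time passes only in rows, so rows that repeat a pose let the fingers close, or fill a call up. It gives the time, the measured TCP pose, the force, the opening and the grip force at its end, in the units of the state.
- manip.state(): the state, without advancing time (a new reading comes with each control period).
- manip.grab_frame(name): name is "side" or "top"; returns a dict with "color" (384x512x3 uint8, red, green, blue), "fx", "fy", "cx", "cy" (pixels), "extrinsics" (4x4, takes a point from world to camera coordinates). Camera axes: x right, y down, z forward; pixel columns grow to the right and rows downward; lengths in m; the calibration is good to about 2 mm. A picture is of the moment at which its call begins. There is no depth.
- manip.sign_off(): hands the job in; it is judged then, once.
Trained networks look in a picture, given as the dict that the camera call returned (one of the last four; its "shot" number tells which), for a name from the list of things; names that differ only in an ending like _2 or _b are one class to them, and where a whole thing is asked for, a point or a joint stands for the part that bears it (a point fixed in the world has none). Each returns a list of dicts, best first, with "score" (0 to 1); they miss things now and then, are a little off and sometimes report something else, mostly with a low value. They report only what shows in the picture. A call takes as long as a camera call.
- manip.recognise(picture, label): "xyz" ([x, y, z] in m, in the coordinates of the camera as it stood for that picture, good to about 4 mm: the middle of the surface that is visible of it).
- manip.outline_of(picture, label): "region" (384x512 bool, what is visible of it).
- manip.spot_point(picture, label): "xyz" ([x, y, z] in m, in the coordinates of the camera as it stood for that picture, good to about 4 mm: a listed point, or the origin of a listed thing).
The state is a dict: "time": time; "joints": joint angles; "qvel": joint speeds; "tau": joint torques, N m; "eef_pos": TCP position; "eef_rot": TCP orientation; "wrist_force": force on the tool from outside, world axes, zero at the start; "torque": the same for the moment, N m; "opening": finger opening in m; "finger_force": force on a finger pad.
Only numpy, scipy, OpenCV 4.12 (cv2) and the standard library are available. Lean on these libraries where they do the work, as an engineer would, in place of code of your own. Each camera call takes 0.05 s, during which the arm holds its last target. There are 200 camera calls.

## Working session

There is one attempt and no reset: what is moved stays moved. The work goes in short steps, Python scripts to look and compute and a tool call to move; the robot and the scene stay as the last step left them, time stands still between calls to the robot, and variables do not carry over. Pictures are saved under pics/ and viewed, at most 10 in all, crops included, and the job is handed in when it is done.

Besides the shell and the picture viewer there is one more tool, called after ">>>" by a JSON object that holds its "op" and its "data", one argument or row to a line. arm_command: Moves the arm, as the interface text tells. Its arguments: {"type":"object","properties":{"commands":{"type":"array","items":{"type":"object","properties":{"hand":{"type":"number"},"tx":{"type":"number"},"ty":{"type":"number"},"tz":{"type":"number"},"roll":{"type":"number"}}}},"force":{"type":"number"}},"required":["commands"]}

```bash
mkdir -p pics
cat > h.py <<'E'
import numpy as np, cv2
from rig import manip
names=["broken_cap_1_mid","good_cap_1_mid","cap_stand","stand_left","stand_right","scrap_mouth","glue_bottle","grease_tub"]
def w(p,x):
    E=np.array(p["extrinsics"]); return E[:3,:3].T@(np.array(x)-E[:3,3])
def px(p,X):
    E=np.array(p["extrinsics"]); c=E[:3,:3]@np.array(X)+E[:3,3]; return np.array([p["fx"]*c[0]/c[2]+p["cx"],p["fy"]*c[1]/c[2]+p["cy"]])
def save(p,n): cv2.imwrite("pics/"+n+".png",p["color"][:,:,::-1])
E
python3 - <<'E'
from h import *
s=manip.state(); print({k:np.round(v,3) for k,v in s.items()})
ims=[]
for c in("side","top"):
    p=manip.grab_frame(c); ims.append(p["color"]); print(c,np.round(np.linalg.inv(p["extrinsics"]),3).tolist(),p["fx"])
    for n in names:
        for d in manip.spot_point(p,n)[:5]:
            if d["score"]>.25: X=w(p,d["xyz"]); print(n,np.round(X,3),np.round(px(p,X)),round(d["score"],2))
    save(p,c+"0")
E
```

```text
{'time': np.float64(0.0), 'joints': array([70.642, 27.377,  1.28 , 89.178, -0.658, 63.558, -4.762]), 'qvel': array([-0.015, -0.006,  0.019,  0.039,  0.035, -0.064,  0.035]), 'tau': array([ 0.0000e+00, -5.9645e+01,  1.6080e+00, -2.8120e+01,  1.3000e-02,
        9.0000e-03, -0.0000e+00]), 'eef_pos': array([ 0.154, -0.657,  0.23 ]), 'eef_rot': array([-1.79895e+02,  8.00000e-03,  1.31650e+01]), 'wrist_force': array([ 0.285, -0.202, -0.523]), 'torque': array([0.038, 0.048, 0.015]), 'finger_force': np.float64(0.0), 'opening': np.float64(0.086)}
side [[1.0, -0.012, 0.006, 0.493], [-0.012, -0.659, 0.752, -0.9], [-0.005, -0.752, -0.659, 0.944], [0.0, 0.0, 0.0, 1.0]] 497.36531377782444
broken_cap_1_mid [0.562 0.147 0.049] [274. 190.] 0.94
good_cap_1_mid [0.54  0.036 0.051] [268. 217.] 0.55
cap_stand [0.549 0.095 0.001] [270. 215.] 0.6
cap_stand [ 0.532 -0.094 -0.001] [266. 268.] 0.34
stand_left [0.555 0.147 0.05 ] [272. 189.] 0.98
stand_left [ 0.484  0.304 -0.003] [246. 170.] 0.58
stand_right [0.542 0.041 0.044] [268. 218.] 0.89
scrap_mouth [ 0.438 -0.246  0.204] [222. 260.] 0.96
glue_bottle [
[... 182 characters left out ...]
0.39
top [[0.003, -0.995, 0.104, 0.416], [-1.0, -0.002, 0.005, 0.018], [-0.005, -0.104, -0.995, 1.101], [0.0, 0.0, 0.0, 1.0]] 389.0121091173581
broken_cap_1_mid [0.555 0.146 0.048] [209. 184.] 0.77
broken_cap_1_mid [0.487 0.299 0.001] [157. 210.] 0.54
good_cap_1_mid [0.551 0.039 0.049] [248. 185.] 0.87
cap_stand [ 0.549  0.093 -0.   ] [230. 188.] 0.89
stand_left [0.56  0.143 0.05 ] [210. 182.] 0.79
stand_left [ 0.442 -0.25   0.209] [373. 224.] 0.47
stand_right [0.543 0.046 0.052] [246. 188.] 0.63
scrap_mouth [ 0.446 -0.249  0.209] [373. 222.] 0.6
glue_bottle [ 0.528 -0.094 -0.003] [295. 196.] 0.68
grease_tub [0.486 0.298 0.001] [157. 210.] 0.77
grease_tub [0.437 0.036 0.003] [250. 228.] 0.75
```

View pics/side0.png

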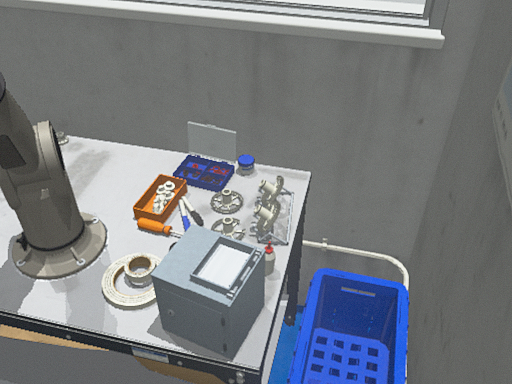

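View pics/top0.png

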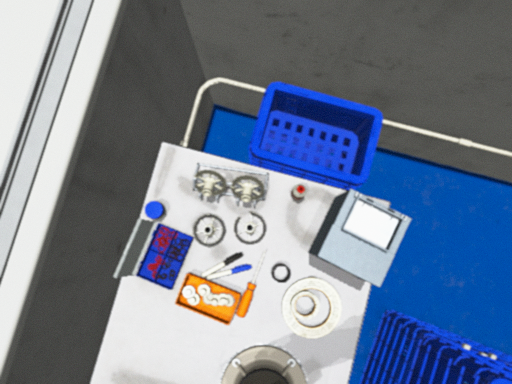

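Run:
```python
import cv2,numpy as np
a=cv2.imread("pics/top0.png");b=cv2.imread("pics/side0.png")
A=cv2.resize(a[160:285,180:300],None,fx=4.6,fy=4.6,interpolation=3)[:575]
B=cv2.resize(a[180:290,305:425],(400,367),interpolation=3)
cv2.imwrite("pics/t1.png",np.hstack([A[:575,:552],cv2.resize(a[180:290,305:425],(240,220),interpolation=3) if 0 else np.zeros((575,0,3),np.uint8)]))
cv2.imwrite("pics/s1.png",cv2.resize(b[165:285,195:315],(600,600),interpolation=3))
```

```text
(no output)
```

View pics/t1.png

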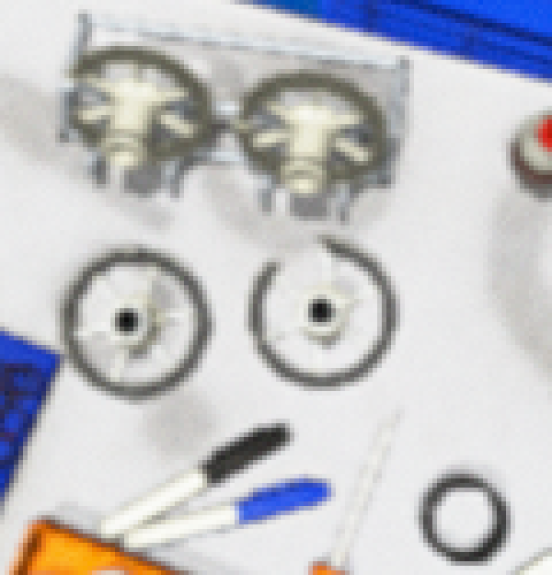

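View pics/s1.png

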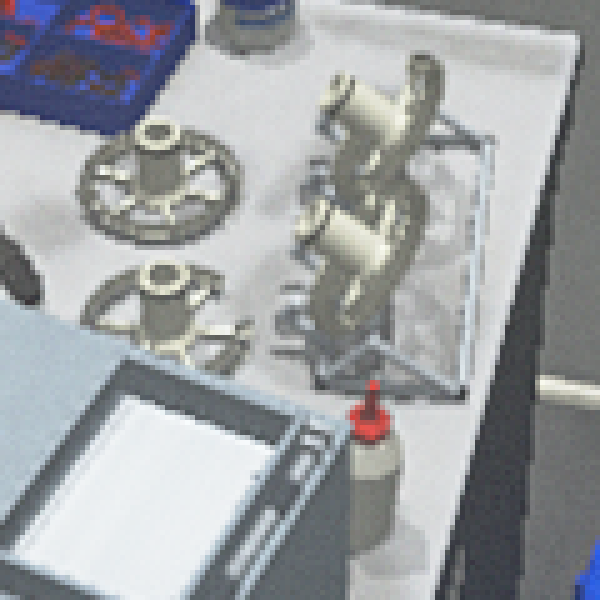

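```bash
cat >> h.py <<'E'
def ray(p,uv,z):
    E=np.array(p["extrinsics"]); R=E[:3,:3]; C=-R.T@E[:3,3]
    d=R.T@np.array([(uv[0]-p["cx"])/p["fx"],(uv[1]-p["cy"])/p["fy"],1]); return C+d*(z-C[2])/d[2]
E
python3 - <<'E'
from h import *
top=manip.grab_frame("top"); side=manip.grab_frame("side")
sy=np.radians(-8); X=np.array([np.cos(sy),np.sin(sy),0]);Y=np.array([-np.sin(sy),np.cos(sy),0]);Z=np.array([0,0,1.])
for nm,c in(("L",[.5575,.1455,.05]),("R",[.5435,.0415,.05])):
  for p,pn in((top,"top"),(side,"side")):
    g=cv2.cvtColor(p["color"],cv2.COLOR_RGB2GRAY); o=[]
    for a in range(0,360,15):
        r=np.radians(a); q=np.array(c)+.0415*(np.cos(r)*(-Y)+np.sin(r)*(.588*X+.809*Z))+.0055*(-.809*X+.588*Z)
        u=px(p,q); o.append(int(cv2.getRectSubPix(g,(1,1),tuple(map(float,u)))[0,0]))
    print(nm,pn,"ang0=-y",o)
# box flap
for p,pn in((top,"top"),(side,"side")):
    for d in manip.spot_point(p,"scrap_mouth")[:2]: print(pn,"mouth",np.round(w(p,d["xyz"]),4),round(d["score"],2))
    hsv=cv2.cvtColor(p["color"],cv2.COLOR_RGB2HSV); m=((hsv[...,2]>215)&(hsv[...,1]<30)).astype(np.uint8)
    c=px(p,[.442,-.248,.187]); n,l,st,ce=cv2.connectedComponentsWithStats(m); k=l[int(c[1]),int(c[0])]
    pts=np.argwhere(l==k)[:,::-1].astype(np.float32); print(k,len(pts))
    ww=np.array([ray(p,u,.187)[:2] for u in pts]); 
    r=cv2.minAreaRect((ww*1000).astype(np.float32)); print("flap rect",r)
    d=manip.outline_of(p,"scrap_mouth")
    if d: 
        ys,xs=np.nonzero(d[0]["region"]); print("box outline",d[0]["score"],len(xs),xs.min(),xs.max(),ys.min(),ys.max())
for p,pn in((top,"top"),(side,"side")):
    for lab in("broken_cap_2_mid","good_cap_2_mid"):
        for d in manip.spot_point(p,lab)[:4]: print(pn,lab,np.round(w(p,d["xyz"]),4),round(d["score"],2))
im=cv2.resize(top["color"][185:290,310:420],(550,525),interpolation=3)[:,:,::-1]; cv2.imwrite("pics/box.png",im)
E
```

```text
L top ang0=-y [100, 101, 100, 112, 137, 163, 156, 161, 113, 107, 176, 167, 146, 131, 126, 112, 161, 215, 190, 113, 127, 104, 102, 93]
L side ang0=-y [128, 123, 148, 146, 134, 144, 111, 136, 120, 93, 150, 215, 214, 193, 215, 141, 160, 133, 120, 117, 111, 113, 114, 137]
R top ang0=-y [99, 100, 91, 108, 115, 127, 126, 121, 117, 100, 95, 115, 155, 108, 106, 110, 110, 171, 223, 139, 137, 104, 103, 97]
R side ang0=-y [117, 127, 129, 141, 134, 148, 114, 108, 116, 114, 112, 119, 211, 124, 226, 167, 143, 129, 121, 116, 114, 113, 111, 149]
top mouth [ 0.4449 -0.2498  0.2081] 0.66
top mouth [ 0.5276 -0.0955 -0.0054] 0.61
30 1455
flap rect ((442.46978759765625, -250.3429718017578), (106.62481689453125, 75.28192138671875), 63.131893157958984)
box outline 0.82 5909 309 410 189 285
side mouth [ 0.4385 -0.2462  0.2022] 0.71
92 1256
flap rect ((439.9352111816406, -243.27833557128906), (94.9411392211914, 69.84703063964844), 63.26939392089844)
box outline 0.6 10875 151 265 225 358
top broken_cap_2_mid [0.4352 0.0397 0.0064] 0.84
top broken_cap_2_mid [0.4304 0.148  0.0083] 0.51
top good_cap_2_mid [0.4309 0.1508 0.0063] 0.83
top good_cap_2_mid [0.5586 0.1467 0.051 ] 0.73
side broken_cap_2_mid [0.4324 0.0379 0.0057] 0.55
side broken_cap_2_mid [0.5416 0.0411 0.0448] 0.52
side good_cap_2_mid [0.4321 0.1537 0.0037] 0.96
```

View pics/box.png

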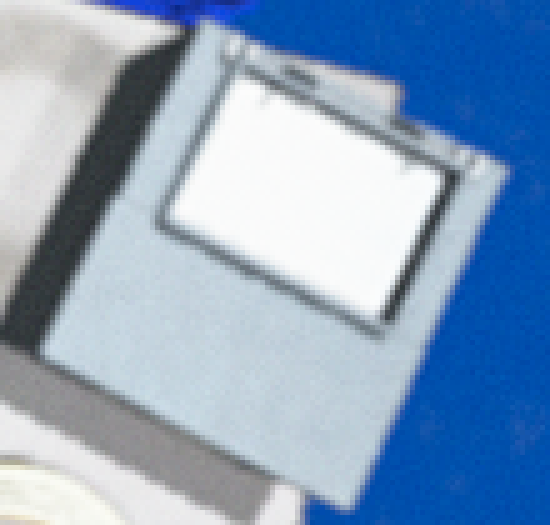

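>>> {"op": "arm_command", "data": {
  "commands": [
    {"tx": 0,"ty": 0,"tz": -0.04,"roll": 0,"hand": 0.06},
    {"tx": 0.01,"ty": -0.01,"tz": -0.08,"roll": -0.1,"hand": 0.04},
    {"tx": 0.6,"ty": -0.68,"tz": -0.09,"roll": -1.2,"hand": 0.029},
    {"tx": 0.6,"ty": -0.68,"tz": -0.09,"roll": -1.2,"hand": 0.029},
    {"tx": 0.6,"ty": -0.68,"tz": -0.09,"roll": -1.2,"hand": 0.029},
    {"tx": 0.6,"ty": -0.68,"tz": -0.09,"roll": -1.2,"hand": 0.029},
    {"tx": 0.6,"ty": -0.68,"tz": -0.09,"roll": -1.2,"hand": 0.029},
    {"tx": 0.6,"ty": -0.68,"tz": -0.09,"roll": -1.2,"hand": 0.029},
    {"tx": 0.6,"ty": -0.68,"tz": -0.09,"roll": -1.2,"hand": 0.029},
    {"tx": 0.6,"ty": -0.68,"tz": -0.09,"roll": -1.2,"hand": 0.029}
  ],
  "force": 40
}}

```text
time: 2.23
eef_pos: [0.3191, -0.3499, 0.3149]
eef_rot: [180.0, 0.0, 76.5]
wrist_force: [1.0, -0.6, -0.1]
opening: 0.0288
finger_force: 0.0
```

```bash
cat > go.py <<'E'
import sys
from h import *
from scipy.spatial.transform import Rotation as Ro
# usage: go.py x y z yaw -> tx ty tz roll
a=list(map(float,sys.argv[1:5])); s=manip.state(); R=Ro.from_euler("xyz",s["eef_rot"],degrees=True).as_matrix()
d=R.T@(np.array(a[:3])-s["eef_pos"]); dy=(a[3]-s["eef_rot"][2]+180)%360-180
print("t",round(float(s["time"]),2),"pos",np.round(s["eef_pos"],4),"rot",np.round(s["eef_rot"],1),"j",np.round(s["joints"],0),"open",round(float(s["opening"]),4),"F",np.round(s["wrist_force"],1))
print("shift",np.round(d,4),"roll",round(-np.radians(dy),3))
E
python3 go.py .5823 .142 .15 82
```

```text
t 2.23 pos [ 0.3191 -0.3499  0.3149] rot [180.    0.   76.5] j [ 57.   5. -18. 108.   2.  67.  25.] open 0.0288 F [ 1.  -0.6 -0.1]
shift [0.5398 0.1413 0.1646] roll -0.095
```

>>> {"op": "arm_command", "data": {
  "commands": [
    {"tx": 0.54,"ty": 0.141,"tz": 0,"roll": -0.095,"hand": 0.029},
    {"tx": 0.54,"ty": 0.141,"tz": 0,"roll": -0.095,"hand": 0.029},
    {"tx": 0.54,"ty": 0.141,"tz": 0,"roll": -0.095,"hand": 0.029},
    {"tx": 0.54,"ty": 0.141,"tz": 0,"roll": -0.095,"hand": 0.029},
    {"tx": 0.54,"ty": 0.141,"tz": 0,"roll": -0.095,"hand": 0.029},
    {"tx": 0.54,"ty": 0.141,"tz": 0,"roll": -0.095,"hand": 0.029},
    {"tx": 0.54,"ty": 0.141,"tz": 0.05,"roll": -0.095,"hand": 0.029},
    {"tx": 0.54,"ty": 0.141,"tz": 0.1,"roll": -0.095,"hand": 0.029},
    {"tx": 0.54,"ty": 0.141,"tz": 0.12,"roll": -0.095,"hand": 0.029},
    {"tx": 0.54,"ty": 0.141,"tz": 0.12,"roll": -0.095,"hand": 0.029}
  ]
}}

```text
time: 3.07
eef_pos: [0.5133, 0.0077, 0.2608]
eef_rot: [179.9, 0.0, 81.6]
wrist_force: [0.2, -1.7, -0.2]
opening: 0.0292
finger_force: 0.0
```

```bash
python3 go.py .5823 .142 .12 82
```

```text
t 3.07 pos [0.5133 0.0077 0.2608] rot [179.9   0.   81.6] j [ 26.  14. -39. 107.  10.  62. -26.] open 0.0292 F [ 0.2 -1.7 -0.2]
shift [0.143  0.0484 0.1409] roll -0.007
```

>>> {"op": "arm_command", "data": {
  "commands": [
    {"tx": 0.143,"ty": 0.048,"tz": 0.05,"roll": -0.007,"hand": 0.029},
    {"tx": 0.143,"ty": 0.048,"tz": 0.08,"roll": -0.007,"hand": 0.029},
    {"tx": 0.143,"ty": 0.048,"tz": 0.11,"roll": -0.007,"hand": 0.029},
    {"tx": 0.143,"ty": 0.048,"tz": 0.141,"roll": -0.007,"hand": 0.029},
    {"tx": 0.143,"ty": 0.048,"tz": 0.141,"roll": -0.007,"hand": 0.029},
    {"tx": 0.143,"ty": 0.048,"tz": 0.141,"roll": -0.007,"hand": 0.029},
    {"tx": 0.143,"ty": 0.048,"tz": 0.141,"roll": -0.007,"hand": 0.029},
    {"tx": 0.143,"ty": 0.048,"tz": 0.141,"roll": -0.007,"hand": 0.029},
    {"tx": 0.143,"ty": 0.048,"tz": 0.141,"roll": -0.007,"hand": 0.029},
    {"tx": 0.143,"ty": 0.048,"tz": 0.141,"roll": -0.007,"hand": 0.029}
  ]
}}

```text
time: 3.9
eef_pos: [0.5819, 0.1392, 0.122]
eef_rot: [179.8, -0.0, 81.9]
wrist_force: [-0.3, 0.0, 0.1]
opening: 0.0292
finger_force: 0.0
```

```bash
python3 go.py .5823 .142 .073 82
python3 - <<'E'
from h import *
for c in("side","side"):
    p=manip.grab_frame(c)
    for n in("broken_cap_1_mid","good_cap_1_mid","stand_left","stand_right"):
        for d in manip.spot_point(p,n)[:3]:
            X=w(p,d["xyz"])
            if d["score"]>.3: print(c,n,np.round(X,4),round(d["score"],2))
a=cv2.resize(p["color"][130:230,230:330],(600,600),interpolation=3)
s=6
for q,co in(([.5823,.142,.12],(255,0,0)),([.5823,.142,.073],(0,255,0)),([.5575,.1455,.05],(0,0,255))):
    u=(px(p,q)-[230,130])*s; cv2.circle(a,tuple(int(v) for v in u),4,co,-1)
cv2.imwrite("pics/a.png",a[:,:,::-1])
E
```

```text
t 3.9 pos [0.5819 0.1392 0.122 ] rot [179.8  -0.   81.9] j [  8.  32. -36. 104.  23.  52. -47.] open 0.0292 F [-0.3  0.   0.1]
shift [ 0.0028 -0.0001  0.049 ] roll -0.002
side broken_cap_1_mid [0.5574 0.145  0.0498] 0.63
side good_cap_1_mid [0.5397 0.0414 0.0485] 0.57
side stand_left [0.5559 0.146  0.0493] 0.67
side stand_left [0.5611 0.1428 0.0502] 0.41
side stand_right [0.545  0.0426 0.0488] 0.55
side broken_cap_1_mid [0.5596 0.1476 0.0484] 0.92
side good_cap_1_mid [0.5369 0.0377 0.0478] 0.97
side stand_left [0.5572 0.1447 0.0498] 0.69
side stand_right [0.5362 0.043  0.0458] 0.97
side stand_right [ 0.4386 -0.2483  0.2033] 0.68
```

View pics/a.png

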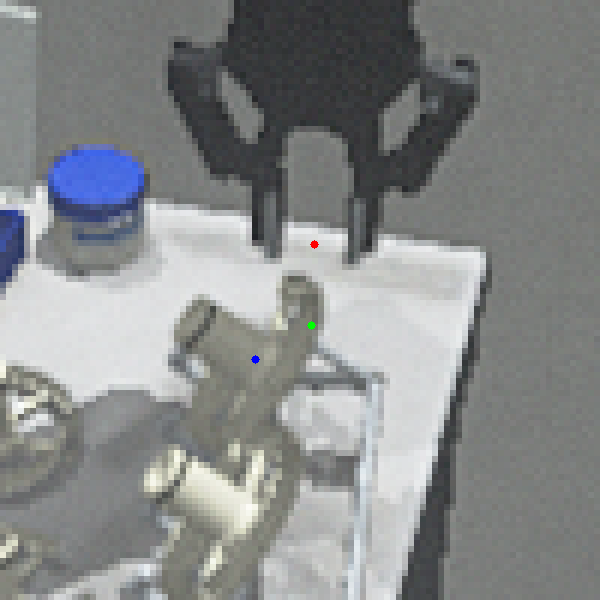

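>>> {"op": "arm_command", "data": {
  "commands": [
    {"tx": 0.003,"ty": -0.0015,"tz": 0.0,"roll": 0,"hand": 0.032},
    {"tx": 0.003,"ty": -0.0015,"tz": 0.01,"roll": 0,"hand": 0.032},
    {"tx": 0.003,"ty": -0.0015,"tz": 0.02,"roll": 0,"hand": 0.032},
    {"tx": 0.003,"ty": -0.0015,"tz": 0.028,"roll": 0,"hand": 0.032},
    {"tx": 0.003,"ty": -0.0015,"tz": 0.034,"roll": 0,"hand": 0.032},
    {"tx": 0.003,"ty": -0.0015,"tz": 0.039,"roll": 0,"hand": 0.032},
    {"tx": 0.003,"ty": -0.0015,"tz": 0.043,"roll": 0,"hand": 0.032},
    {"tx": 0.003,"ty": -0.0015,"tz": 0.046,"roll": 0,"hand": 0.032},
    {"tx": 0.003,"ty": -0.0015,"tz": 0.046,"roll": 0,"hand": 0.032},
    {"tx": 0.003,"ty": -0.0015,"tz": 0.046,"roll": 0,"hand": 0.032}
  ]
}}

```text
time: 5.23
eef_pos: [0.5797, 0.1437, 0.0738]
eef_rot: [180.0, -0.0, 82.0]
wrist_force: [0.8, -1.1, 0.2]
opening: 0.032
finger_force: 0.0
```

>>> {"op": "arm_command", "data": {
  "commands": [
    {"hand": 0.02,"tz": 0},
    {"hand": 0.012,"tz": 0},
    {"hand": 0.006,"tz": 0},
    {"hand": 0.006,"tz": 0},
    {"hand": 0.006,"tz": 0},
    {"hand": 0.006,"tz": 0},
    {"hand": 0.006,"tz": 0},
    {"hand": 0.006,"tz": 0},
    {"hand": 0.006,"tz": 0},
    {"hand": 0.006,"tz": 0}
  ],
  "force": 30
}}

```text
invalid input
```

>>> {"op": "arm_command", "data": {
  "commands": [
    {"tx": 0,"ty": 0,"tz": 0,"roll": 0,"hand": 0.02},
    {"tx": 0,"ty": 0,"tz": 0,"roll": 0,"hand": 0.012},
    {"tx": 0,"ty": 0,"tz": 0,"roll": 0,"hand": 0.006},
    {"tx": 0,"ty": 0,"tz": 0,"roll": 0,"hand": 0.006},
    {"tx": 0,"ty": 0,"tz": 0,"roll": 0,"hand": 0.006},
    {"tx": 0,"ty": 0,"tz": 0,"roll": 0,"hand": 0.006},
    {"tx": 0,"ty": 0,"tz": 0,"roll": 0,"hand": 0.006},
    {"tx": 0,"ty": 0,"tz": 0,"roll": 0,"hand": 0.006},
    {"tx": 0,"ty": 0,"tz": 0,"roll": 0,"hand": 0.006},
    {"tx": 0,"ty": 0,"tz": 0,"roll": 0,"hand": 0.006}
  ],
  "force": 30
}}

```text
time: 6.07
eef_pos: [0.5797, 0.1438, 0.0747]
eef_rot: [180.0, -0.0, 82.0]
wrist_force: [-1.5, -0.0, 5.0]
opening: 0.0133
finger_force: 26.8
```

Run:
```python
from h import *
p=manip.grab_frame("side"); a=cv2.resize(p["color"][130:230,230:330],(600,600),interpolation=3); cv2.imwrite("pics/b.png",a[:,:,::-1])
```

```text
(no output)
```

View pics/b.png

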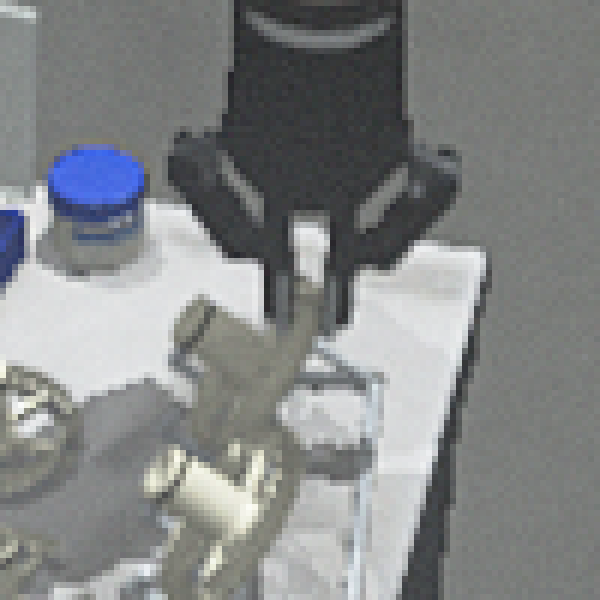

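>>> {"op": "arm_command", "data": {
  "commands": [
    {"tx": 0,"ty": 0,"tz": -0.004,"roll": 0,"hand": 0.006},
    {"tx": 0,"ty": 0,"tz": -0.01,"roll": 0,"hand": 0.006},
    {"tx": 0,"ty": 0,"tz": -0.017,"roll": 0,"hand": 0.006},
    {"tx": 0,"ty": 0,"tz": -0.025,"roll": 0,"hand": 0.006},
    {"tx": 0,"ty": 0,"tz": -0.035,"roll": 0,"hand": 0.006},
    {"tx": 0,"ty": 0,"tz": -0.05,"roll": 0,"hand": 0.006},
    {"tx": 0,"ty": 0,"tz": -0.07,"roll": 0,"hand": 0.006},
    {"tx": 0,"ty": 0,"tz": -0.09,"roll": 0,"hand": 0.006},
    {"tx": 0,"ty": 0,"tz": -0.1,"roll": 0,"hand": 0.006},
    {"tx": 0,"ty": 0,"tz": -0.1,"roll": 0,"hand": 0.006}
  ]
}}

```text
time: 6.95
eef_pos: [0.5815, 0.1443, 0.177]
eef_rot: [179.7, -0.1, 82.0]
wrist_force: [0.9, -0.0, -1.5]
opening: 0.0116
finger_force: 28.8
```

```bash
cat > cap.py <<'E'
from h import *
s=manip.state(); t=np.array(s["eef_pos"]); y=np.radians(s["eef_rot"][2]-90); ax=np.array([np.cos(y),np.sin(y),0]); ay=np.array([-np.sin(y),np.cos(y),0])
print("open",round(float(s["opening"]),4),"grip",round(float(s["finger_force"]),1),"pos",np.round(t,4),"F",np.round(s["wrist_force"],1))
for c in("side","top","side"):
    p=manip.grab_frame(c)
    for d in manip.spot_point(p,"broken_cap_1_mid")[:4]:
        X=w(p,d["xyz"])-t
        if d["score"]>.3 and np.linalg.norm(X)<.15: print(c,"mid rel TCP (hand-fwd, left, up) mm",np.round(1000*np.array([X@ax,X@ay,X[2]])),round(d["score"],2))
E
python3 cap.py
```

```text
open 0.0116 grip 28.8 pos [0.5815 0.1443 0.177 ] F [ 0.9 -0.  -1.5]
side mid rel TCP (hand-fwd, left, up) mm [-19.  -4. -27.] 0.79
side mid rel TCP (hand-fwd, left, up) mm [-20.  -2. -33.] 0.78
side mid rel TCP (hand-fwd, left, up) mm [ -26.   -4. -127.] 0.38
```

>>> {"op": "arm_command", "data": {
  "commands": [
    {"tx": 0,"ty": 0,"tz": -0.03,"roll": 0,"hand": 0.004},
    {"tx": 0,"ty": 0,"tz": -0.06,"roll": 0,"hand": 0.004},
    {"tx": 0,"ty": 0,"tz": -0.09,"roll": 0,"hand": 0.004},
    {"tx": 0,"ty": 0,"tz": -0.12,"roll": 0,"hand": 0.004},
    {"tx": 0,"ty": 0,"tz": -0.14,"roll": 0,"hand": 0.004},
    {"tx": 0,"ty": 0,"tz": -0.15,"roll": 0,"hand": 0.004},
    {"tx": 0,"ty": 0,"tz": -0.15,"roll": 0,"hand": 0.004},
    {"tx": 0,"ty": 0,"tz": -0.15,"roll": 0,"hand": 0.004},
    {"tx": 0,"ty": 0,"tz": -0.15,"roll": 0,"hand": 0.004},
    {"tx": 0,"ty": 0,"tz": -0.15,"roll": 0,"hand": 0.004}
  ],
  "force": 80
}}

```text
time: 8.08
eef_pos: [0.5788, 0.1431, 0.3216]
eef_rot: [-179.8, 0.1, 82.0]
wrist_force: [-0.7, 0.9, -2.1]
opening: 0.0092
finger_force: 77.1
```

```bash
python3 cap.py; python3 go.py .4465 -.2513 .33 63
python3 - <<'E'
from h import *
p=manip.grab_frame("side"); t=np.array(manip.state()["eef_pos"]); u=px(p,t); print(u)
x0,y0=int(u[0]-55),int(u[1]-40)
a=cv2.resize(p["color"][y0:y0+100,x0:x0+100],(600,600),interpolation=3)
cv2.circle(a,(330,240),3,(255,0,0),-1)
cv2.imwrite("pics/c.png",a[:,:,::-1])
E
```

```text
open 0.0092 grip 77.1 pos [0.5788 0.1431 0.3216] F [-0.7  0.9 -2.1]
side mid rel TCP (hand-fwd, left, up) mm [-16.  -2. -28.] 0.58
side mid rel TCP (hand-fwd, left, up) mm [-16.   2. -25.] 0.61
t 8.38 pos [0.5795 0.1436 0.3234] rot [-180.    0.   82.] j [ 11.  21. -41.  91.  14.  73. -40.] open 0.0098 F [-0.4 -0.5 -2. ]
shift [-0.4095 -0.077  -0.0065] roll 0.332
[284.23366715 103.75911473]
```

View pics/c.png

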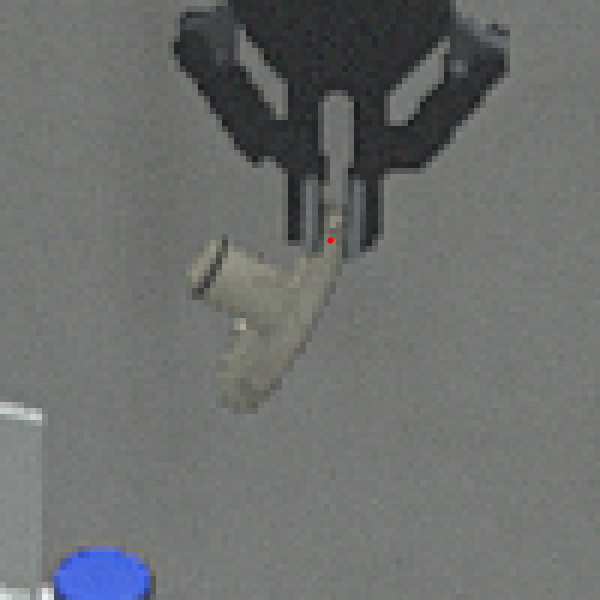

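```bash
python3 go.py .4942 -.1465 .31 153
```

```text
t 8.43 pos [0.5795 0.1436 0.3235] rot [-180.    0.   82.] j [ 11.  21. -41.  91.  14.  73. -40.] open 0.0097 F [ 0.1  0.4 -2. ]
shift [-0.2992 -0.0443  0.0136] roll -1.239
```

>>> {"op": "arm_command", "data": {
  "commands": [
    {"tx": -0.03,"ty": -0.004,"tz": 0.0,"roll": -0.12,"hand": 0.004},
    {"tx": -0.06,"ty": -0.009,"tz": 0.0,"roll": -0.24,"hand": 0.004},
    {"tx": -0.09,"ty": -0.013,"tz": 0.0,"roll": -0.36,"hand": 0.004},
    {"tx": -0.12,"ty": -0.018,"tz": 0.0,"roll": -0.48,"hand": 0.004},
    {"tx": -0.15,"ty": -0.022,"tz": 0.0,"roll": -0.6,"hand": 0.004},
    {"tx": -0.18,"ty": -0.027,"tz": 0.0,"roll": -0.72,"hand": 0.004},
    {"tx": -0.21,"ty": -0.031,"tz": 0.0,"roll": -0.84,"hand": 0.004},
    {"tx": -0.24,"ty": -0.036,"tz": 0.0,"roll": -0.96,"hand": 0.004},
    {"tx": -0.27,"ty": -0.04,"tz": 0.005,"roll": -1.08,"hand": 0.004},
    {"tx": -0.299,"ty": -0.044,"tz": 0.013,"roll": -1.2,"hand": 0.004}
  ],
  "force": 40
}}

```text
time: 9.27
eef_pos: [0.4945, -0.1479, 0.3116]
eef_rot: [-180.0, 0.1, 151.1]
wrist_force: [0.7, -0.5, -1.6]
opening: 0.0099
finger_force: 77.2
```

```bash
python3 cap.py;  python3 go.py .4942 -.1465 .271 153
```

```text
open 0.0099 grip 77.2 pos [ 0.4945 -0.1479  0.3116] F [ 0.7 -0.5 -1.6]
side mid rel TCP (hand-fwd, left, up) mm [-22.  -5. -27.] 0.65
top mid rel TCP (hand-fwd, left, up) mm [-28.   4. -26.] 0.59
side mid rel TCP (hand-fwd, left, up) mm [-17.  -1. -29.] 0.88
t 9.57 pos [ 0.495  -0.1452  0.3111] rot [180.    0.  150.8] j [ 50.  13. -47. 102.  10.  69.  61.] open 0.0095 F [-0.1  0.8 -1.1]
shift [ 0.0001 -0.0015  0.0401] roll -0.038
```

>>> {"op": "arm_command", "data": {
  "commands": [
    {"tx": 0,"ty": 0,"tz": 0.02,"roll": -0.038,"hand": 0.005},
    {"tx": 0,"ty": 0,"tz": 0.04,"roll": -0.038,"hand": 0.005},
    {"tx": 0,"ty": -0.005,"tz": 0.04,"roll": -0.038,"hand": 0.005},
    {"tx": 0,"ty": -0.01,"tz": 0.04,"roll": -0.038,"hand": 0.005},
    {"tx": 0,"ty": -0.015,"tz": 0.04,"roll": -0.038,"hand": 0.005},
    {"tx": 0,"ty": -0.02,"tz": 0.039,"roll": -0.038,"hand": 0.005},
    {"tx": 0,"ty": -0.025,"tz": 0.038,"roll": -0.038,"hand": 0.005},
    {"tx": 0,"ty": -0.03,"tz": 0.036,"roll": -0.038,"hand": 0.005},
    {"tx": 0,"ty": -0.03,"tz": 0.036,"roll": -0.038,"hand": 0.005},
    {"tx": 0,"ty": -0.03,"tz": 0.036,"roll": -0.038,"hand": 0.005}
  ],
  "force": 30
}}

```text
time: 10.4
eef_pos: [0.4797, -0.1736, 0.2751]
eef_rot: [-179.9, 0.0, 152.9]
wrist_force: [0.4, -0.3, -2.4]
opening: 0.0094
finger_force: 53.0
```

```bash
python3 cap.py;  python3 go.py .4697 -.1946 .281 153
```

```text
open 0.0094 grip 53.0 pos [ 0.4797 -0.1736  0.2751] F [ 0.4 -0.3 -2.4]
side mid rel TCP (hand-fwd, left, up) mm [ -8.  -2. -34.] 0.67
top mid rel TCP (hand-fwd, left, up) mm [ -8.  -2. -33.] 0.64
side mid rel TCP (hand-fwd, left, up) mm [-10.  -0. -35.] 0.96
t 10.7 pos [ 0.4798 -0.1725  0.2746] rot [-180.   -0.  153.] j [ 52.  14. -46. 106.  11.  64.  65.] open 0.0096 F [ 0.1  0.3 -0.6]
shift [-0.001  -0.0242 -0.0064] roll -0.0
```

>>> {"op": "arm_command", "data": {
  "commands": [
    {"tx": 0,"ty": -0.005,"tz": -0.001,"roll": 0,"hand": 0.005},
    {"tx": 0,"ty": -0.01,"tz": -0.002,"roll": 0,"hand": 0.005},
    {"tx": 0,"ty": -0.014,"tz": -0.003,"roll": 0,"hand": 0.005},
    {"tx": 0,"ty": -0.018,"tz": -0.004,"roll": 0,"hand": 0.005},
    {"tx": 0,"ty": -0.021,"tz": -0.005,"roll": 0,"hand": 0.005},
    {"tx": 0,"ty": -0.024,"tz": -0.005,"roll": 0,"hand": 0.005},
    {"tx": 0,"ty": -0.025,"tz": -0.006,"roll": 0,"hand": 0.005},
    {"tx": 0,"ty": -0.025,"tz": -0.006,"roll": 0,"hand": 0.005},
    {"tx": 0,"ty": -0.025,"tz": -0.006,"roll": 0,"hand": 0.005},
    {"tx": 0,"ty": -0.025,"tz": -0.006,"roll": 0,"hand": 0.005}
  ]
}}

```text
time: 11.53
eef_pos: [0.4693, -0.1933, 0.2809]
eef_rot: [179.9, 0.0, 153.0]
wrist_force: [2.8, 5.3, -2.0]
opening: 0.0091
finger_force: 38.0
```

```bash
python3 cap.py;  python3 go.py .4475 -.2518 .33 63
```

```text
open 0.0091 grip 38.0 pos [ 0.4693 -0.1933  0.2809] F [ 2.8  5.3 -2. ]
side mid rel TCP (hand-fwd, left, up) mm [  1.  -0. -36.] 0.77
side mid rel TCP (hand-fwd, left, up) mm [-64.   4. -76.] 0.36
top mid rel TCP (hand-fwd, left, up) mm [ -2.  -1. -34.] 0.77
side mid rel TCP (hand-fwd, left, up) mm [  2.  -4. -35.] 0.56
t 11.83 pos [ 0.4693 -0.1933  0.2809] rot [179.9   0.  153. ] j [ 55.  14. -45. 106.  10.  65.  69.] open 0.0089 F [ 1.8  5.1 -1.2]
shift [-0.0071 -0.062  -0.0492] roll 1.572
```

>>> {"op": "arm_command", "data": {
  "commands": [
    {"tx": 0,"ty": 0.004,"tz": -0.03,"roll": 0,"hand": 0.005},
    {"tx": 0,"ty": 0.0,"tz": -0.05,"roll": 0.1,"hand": 0.005},
    {"tx": -0.007,"ty": -0.03,"tz": -0.05,"roll": 0.22,"hand": 0.005},
    {"tx": -0.007,"ty": -0.062,"tz": -0.05,"roll": 0.34,"hand": 0.005},
    {"tx": -0.007,"ty": -0.062,"tz": -0.05,"roll": 0.46,"hand": 0.005},
    {"tx": -0.007,"ty": -0.062,"tz": -0.05,"roll": 0.58,"hand": 0.005},
    {"tx": -0.007,"ty": -0.062,"tz": -0.05,"roll": 0.7,"hand": 0.005},
    {"tx": -0.007,"ty": -0.062,"tz": -0.05,"roll": 0.82,"hand": 0.005},
    {"tx": -0.007,"ty": -0.062,"tz": -0.05,"roll": 0.94,"hand": 0.005},
    {"tx": -0.007,"ty": -0.062,"tz": -0.05,"roll": 1.06,"hand": 0.005}
  ],
  "force": 40
}}

```text
time: 12.67
eef_pos: [0.4461, -0.254, 0.3308]
eef_rot: [-180.0, 0.1, 91.9]
wrist_force: [-0.5, -0.7, -1.8]
opening: 0.0094
finger_force: 39.5
```

```bash
python3 go.py .4465 -.2513 .30 63
```

```text
t 12.67 pos [ 0.4461 -0.254   0.3308] rot [-1.80e+02  1.00e-01  9.19e+01] j [ 54.  10. -36. 102.   6.  70.  19.] open 0.0094 F [-0.5 -0.7 -1.8]
shift [0.0027 0.0005 0.0308] roll 0.504
```

>>> {"op": "arm_command", "data": {
  "commands": [
    {"tx": 0.002,"ty": 0,"tz": 0.0,"roll": 0.12,"hand": 0.005},
    {"tx": 0.002,"ty": 0,"tz": 0.0,"roll": 0.24,"hand": 0.005},
    {"tx": 0.002,"ty": 0,"tz": 0.0,"roll": 0.36,"hand": 0.005},
    {"tx": 0.002,"ty": 0,"tz": 0.01,"roll": 0.48,"hand": 0.005},
    {"tx": 0.002,"ty": 0,"tz": 0.02,"roll": 0.504,"hand": 0.005},
    {"tx": 0.002,"ty": 0,"tz": 0.025,"roll": 0.504,"hand": 0.005},
    {"tx": 0.002,"ty": 0,"tz": 0.025,"roll": 0.504,"hand": 0.005},
    {"tx": 0.002,"ty": 0,"tz": 0.025,"roll": 0.504,"hand": 0.005},
    {"tx": 0.002,"ty": 0,"tz": 0.025,"roll": 0.504,"hand": 0.005},
    {"tx": 0.002,"ty": 0,"tz": 0.025,"roll": 0.504,"hand": 0.005}
  ]
}}

```text
time: 13.5
eef_pos: [0.4468, -0.2515, 0.3064]
eef_rot: [179.9, 0.0, 63.4]
wrist_force: [0.4, 0.8, -1.4]
opening: 0.0091
finger_force: 39.5
```

```bash
python3 cap.py; python3 go.py .4465 -.2513 .212 63
python3 - <<'E'
from h import *
p=manip.grab_frame("side"); t=np.array(manip.state()["eef_pos"]); u=px(p,t)
x0,y0=int(u[0]-50),int(u[1]-35)
a=cv2.resize(p["color"][y0:y0+110,x0:x0+110],(660,660),interpolation=3)[:600]
bx=np.array([.891,-.454,0]);by=np.array([.454,.891,0]);M=np.array([.442,-.249,.208])
for i,j in((1,1),(1,-1),(-1,1),(-1,-1)):
    q=(px(p,M+.04*i*bx+.056*j*by)-[x0,y0])*6; cv2.circle(a,tuple(int(v) for v in q),3,(255,0,0),-1)
cv2.imwrite("pics/d.png",a[:,:,::-1])
E
```

```text
open 0.0091 grip 39.5 pos [ 0.4468 -0.2515  0.3064] F [ 0.4  0.8 -1.4]
side mid rel TCP (hand-fwd, left, up) mm [  6.  -0. -32.] 0.66
top mid rel TCP (hand-fwd, left, up) mm [ -0.  -1. -33.] 0.9
side mid rel TCP (hand-fwd, left, up) mm [  3.   1. -36.] 0.94
t 13.8 pos [ 0.4466 -0.2513  0.3059] rot [180.    0.   63.4] j [ 51.  11. -33. 104.   6.  67. -10.] open 0.0098 F [-0.5 -0.6 -0.7]
shift [-0.0001 -0.0001  0.0939] roll 0.006
```

View pics/d.png

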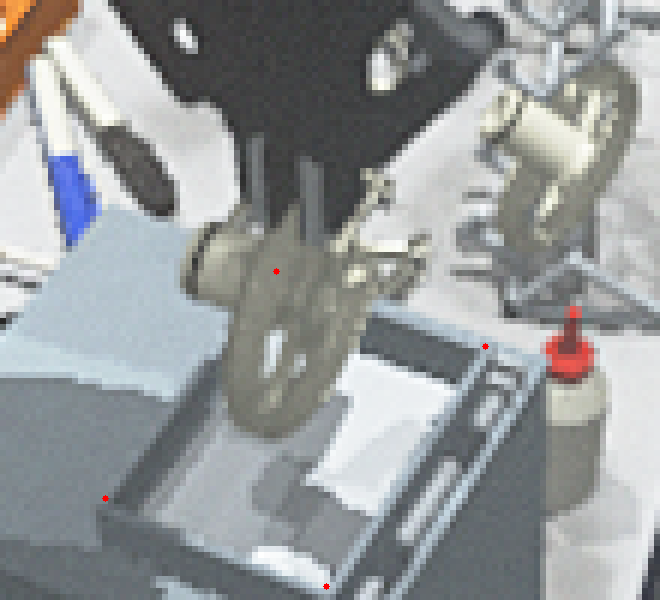

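>>> {"op": "arm_command", "data": {
  "commands": [
    {"tx": 0,"ty": -0.001,"tz": 0.01,"roll": 0.006,"hand": 0.005},
    {"tx": 0,"ty": -0.001,"tz": 0.02,"roll": 0.006,"hand": 0.005},
    {"tx": 0,"ty": -0.001,"tz": 0.03,"roll": 0.006,"hand": 0.005},
    {"tx": 0,"ty": -0.001,"tz": 0.04,"roll": 0.006,"hand": 0.005},
    {"tx": 0,"ty": -0.001,"tz": 0.048,"roll": 0.006,"hand": 0.005},
    {"tx": 0,"ty": -0.001,"tz": 0.056,"roll": 0.006,"hand": 0.005},
    {"tx": 0,"ty": -0.001,"tz": 0.064,"roll": 0.006,"hand": 0.005},
    {"tx": 0,"ty": -0.001,"tz": 0.07,"roll": 0.006,"hand": 0.005},
    {"tx": 0,"ty": -0.001,"tz": 0.07,"roll": 0.006,"hand": 0.005},
    {"tx": 0,"ty": -0.001,"tz": 0.07,"roll": 0.006,"hand": 0.005}
  ]
}}

```text
time: 14.68
eef_pos: [0.4452, -0.2505, 0.2352]
eef_rot: [-179.9, -0.0, 63.0]
wrist_force: [-0.5, 0.5, -0.5]
opening: 0.0094
finger_force: 39.6
```

```bash
python3 cap.py
```

```text
open 0.0094 grip 39.6 pos [ 0.4452 -0.2505  0.2352] F [-0.5  0.5 -0.5]
side mid rel TCP (hand-fwd, left, up) mm [ -0.   0. -32.] 0.85
side mid rel TCP (hand-fwd, left, up) mm [  3.  -1. -33.] 0.62
```

>>> {"op": "arm_command", "data": {
  "commands": [
    {"tx": 0,"ty": 0,"tz": 0.008,"roll": 0,"hand": 0.005},
    {"tx": 0,"ty": 0,"tz": 0.015,"roll": 0,"hand": 0.005},
    {"tx": 0,"ty": 0,"tz": 0.022,"roll": 0,"hand": 0.005},
    {"tx": 0,"ty": 0,"tz": 0.027,"roll": 0,"hand": 0.005},
    {"tx": 0,"ty": 0,"tz": 0.027,"roll": 0,"hand": 0.005},
    {"tx": 0,"ty": 0,"tz": 0.027,"roll": 0,"hand": 0.005},
    {"tx": 0,"ty": 0,"tz": 0.027,"roll": 0,"hand": 0.03},
    {"tx": 0,"ty": 0,"tz": 0.027,"roll": 0,"hand": 0.03},
    {"tx": 0,"ty": 0,"tz": 0.027,"roll": 0,"hand": 0.03},
    {"tx": 0,"ty": 0,"tz": 0.027,"roll": 0,"hand": 0.03}
  ]
}}

```text
time: 15.82
eef_pos: [0.4462, -0.251, 0.2093]
eef_rot: [179.9, 0.0, 63.0]
wrist_force: [-0.4, -0.7, -0.2]
opening: 0.0301
finger_force: 0.0
```

>>> {"op": "arm_command", "data": {
  "commands": [
    {"tx": 0,"ty": 0,"tz": 0,"roll": 0,"hand": 0.03},
    {"tx": 0,"ty": 0,"tz": 0,"roll": 0,"hand": 0.03},
    {"tx": 0,"ty": 0,"tz": 0,"roll": 0,"hand": 0.03},
    {"tx": 0,"ty": 0,"tz": -0.03,"roll": 0,"hand": 0.03},
    {"tx": 0,"ty": 0,"tz": -0.06,"roll": 0,"hand": 0.03},
    {"tx": 0,"ty": 0,"tz": -0.09,"roll": 0,"hand": 0.03},
    {"tx": 0,"ty": 0,"tz": -0.1,"roll": 0,"hand": 0.03},
    {"tx": 0,"ty": 0,"tz": -0.1,"roll": 0,"hand": 0.03},
    {"tx": 0,"ty": 0,"tz": -0.1,"roll": 0,"hand": 0.03},
    {"tx": 0,"ty": 0,"tz": -0.1,"roll": 0,"hand": 0.03}
  ]
}}

```text
time: 16.65
eef_pos: [0.4448, -0.2506, 0.3072]
eef_rot: [-179.9, 0.0, 63.0]
wrist_force: [0.0, -0.0, -0.1]
opening: 0.0297
finger_force: 0.0
```

```bash
python3 cap.py
python3 - <<'E'
from h import *
for c in("side","top"):
    p=manip.grab_frame(c)
    for d in manip.spot_point(p,"broken_cap_1_mid")[:4]: print(c,np.round(w(p,d["xyz"]),3),round(d["score"],2))
p=manip.grab_frame("side")
hsv=cv2.cvtColor(p["color"],cv2.COLOR_RGB2HSV); m=((hsv[...,2]>215)&(hsv[...,1]<30)).astype(np.uint8)
bx=np.array([.891,-.454,0]);by=np.array([.454,.891,0]);M=np.array([.442,-.249,.187])
print([int(p["color"][tuple(int(v) for v in px(p,M+a*bx+b*by)[::-1])].mean()) for a in(-.03,-.01,.01,.025) for b in(-.03,0,.03,.05)])
# gap direction of cap 2, top view
t=manip.grab_frame("top"); g=cv2.cvtColor(t["color"],cv2.COLOR_RGB2GRAY); c=np.array([.434,.039,.011])
print([(a,int(cv2.getRectSubPix(g,(1,1),tuple(map(float,px(t,c+.0415*np.array([np.cos(np.radians(a)),np.sin(np.radians(a)),0])))))[0,0])) for a in range(-180,180,10)])
E
```

```text
open 0.0297 grip 0.0 pos [ 0.4448 -0.2506  0.3072] F [ 0.  -0.  -0.1]
side [0.542 0.041 0.05 ] 0.21
[188, 185, 241, 190, 180, 245, 238, 221, 171, 238, 237, 202, 145, 245, 240, 251]
[(-180, 150), (-170, 140), (-160, 136), (-150, 116), (-140, 110), (-130, 108), (-120, 115), (-110, 131), (-100, 132), (-90, 135), (-80, 145), (-70, 170), (-60, 163), (-50, 165), (-40, 136), (-30, 145), (-20, 119), (-10, 161), (0, 226), (10, 219), (20, 218), (30, 216), (40, 148), (50, 129), (60, 136), (70, 154), (80, 167), (90, 174), (100, 179), (110, 206), (120, 184), (130, 194), (140, 177), (150, 163), (160, 174), (170, 159)]
```

```bash
python3 go.py .434 .039 .12 105
```

```text
t 17.25 pos [ 0.4457 -0.2508  0.3087] rot [180.  -0.  63.] j [ 51.  10. -33. 104.   6.  67. -10.] open 0.0303 F [0.4 0.5 0.3]
shift [ 0.2529 -0.1419  0.1887] roll -0.733
```

>>> {"op": "arm_command", "data": {
  "commands": [
    {"tx": 0.035,"ty": -0.02,"tz": 0,"roll": -0.1,"hand": 0.05},
    {"tx": 0.07,"ty": -0.04,"tz": 0,"roll": -0.2,"hand": 0.05},
    {"tx": 0.105,"ty": -0.06,"tz": 0,"roll": -0.3,"hand": 0.05},
    {"tx": 0.14,"ty": -0.08,"tz": 0.0,"roll": -0.4,"hand": 0.05},
    {"tx": 0.175,"ty": -0.1,"tz": 0.01,"roll": -0.5,"hand": 0.05},
    {"tx": 0.21,"ty": -0.12,"tz": 0.03,"roll": -0.6,"hand": 0.05},
    {"tx": 0.24,"ty": -0.135,"tz": 0.06,"roll": -0.7,"hand": 0.05},
    {"tx": 0.253,"ty": -0.142,"tz": 0.1,"roll": -0.733,"hand": 0.05},
    {"tx": 0.253,"ty": -0.142,"tz": 0.14,"roll": -0.733,"hand": 0.05},
    {"tx": 0.253,"ty": -0.142,"tz": 0.18,"roll": -0.733,"hand": 0.05}
  ]
}}

```text
time: 18.08
eef_pos: [0.4345, 0.041, 0.131]
eef_rot: [179.8, -0.0, 105.2]
wrist_force: [0.8, -1.3, -0.7]
opening: 0.0503
finger_force: 0.0
```

```bash
python3 - <<'E'
from h import *
for c in("side","top","side"):
    p=manip.grab_frame(c)
    for d in manip.spot_point(p,"broken_cap_2_mid")[:4]: print(c,np.round(w(p,d["xyz"]),4),round(d["score"],2))
E
python3 go.py .434 .039 .021 105
```

```text
side [0.4333 0.0403 0.0094] 0.81
side [0.4324 0.0391 0.0045] 0.74
t 18.38 pos [0.4359 0.0392 0.1342] rot [1.798e+02 1.000e-01 1.050e+02] j [ 28.  19. -47. 123.  19.  45. -17.] open 0.0501 F [0.5 0.6 0.5]
shift [ 0.0004 -0.0023  0.1132] roll -0.001
```

>>> {"op": "arm_command", "data": {
  "commands": [
    {"tx": 0,"ty": -0.0023,"tz": 0.03,"roll": 0,"hand": 0.05},
    {"tx": 0,"ty": -0.0023,"tz": 0.06,"roll": 0,"hand": 0.05},
    {"tx": 0,"ty": -0.0023,"tz": 0.08,"roll": 0,"hand": 0.05},
    {"tx": 0,"ty": -0.0023,"tz": 0.095,"roll": 0,"hand": 0.05},
    {"tx": 0,"ty": -0.0023,"tz": 0.105,"roll": 0,"hand": 0.05},
    {"tx": 0,"ty": -0.0023,"tz": 0.112,"roll": 0,"hand": 0.05},
    {"tx": 0,"ty": -0.0023,"tz": 0.112,"roll": 0,"hand": 0.05},
    {"tx": 0,"ty": -0.0023,"tz": 0.112,"roll": 0,"hand": 0.035},
    {"tx": 0,"ty": -0.0023,"tz": 0.112,"roll": 0,"hand": 0.02},
    {"tx": 0,"ty": -0.0023,"tz": 0.112,"roll": 0,"hand": 0.02}
  ],
  "force": 30
}}

```text
time: 19.22
eef_pos: [0.4331, 0.0386, 0.0211]
eef_rot: [179.8, 0.0, 105.0]
wrist_force: [0.4, -0.7, 5.7]
opening: 0.025
finger_force: 29.1
```

>>> {"op": "arm_command", "data": {
  "commands": [
    {"tx": 0,"ty": 0,"tz": 0,"roll": 0,"hand": 0.02},
    {"tx": 0,"ty": 0,"tz": 0,"roll": 0,"hand": 0.02},
    {"tx": 0,"ty": 0,"tz": -0.01,"roll": 0,"hand": 0.02},
    {"tx": 0,"ty": 0,"tz": -0.03,"roll": 0,"hand": 0.02},
    {"tx": 0,"ty": 0,"tz": -0.06,"roll": 0,"hand": 0.02},
    {"tx": 0,"ty": 0,"tz": -0.09,"roll": 0,"hand": 0.02},
    {"tx": 0,"ty": 0,"tz": -0.12,"roll": 0,"hand": 0.02},
    {"tx": 0,"ty": 0,"tz": -0.13,"roll": 0,"hand": 0.02},
    {"tx": 0,"ty": 0,"tz": -0.13,"roll": 0,"hand": 0.02},
    {"tx": 0,"ty": 0,"tz": -0.13,"roll": 0,"hand": 0.02}
  ]
}}

```text
time: 20.05
eef_pos: [0.4316, 0.0379, 0.1498]
eef_rot: [180.0, 0.1, 105.0]
wrist_force: [0.1, -0.6, -2.6]
opening: 0.025
finger_force: 30.0
```

```bash
python3 cap.py
python3 - <<'E'
from h import *
s=manip.state(); t=manip.grab_frame("top"); g=cv2.cvtColor(t["color"],cv2.COLOR_RGB2GRAY); c=np.array(s["eef_pos"])+[0,0,-.01]
for dz in(-.005,-.012): print([(a,int(cv2.getRectSubPix(g,(1,1),tuple(map(float,px(t,c+[.0415*np.cos(np.radians(a)),.0415*np.sin(np.radians(a)),dz]))))[0,0])) for a in range(-30,70,10)])
E
python3 go.py .5664 .1442 .17 172
```

```text
open 0.025 grip 30.0 pos [0.4316 0.0379 0.1498] F [ 0.1 -0.6 -2.6]
[(-30, 197), (-20, 225), (-10, 214), (0, 205), (10, 201), (20, 198), (30, 197), (40, 196), (50, 201), (60, 203)]
[(-30, 195), (-20, 224), (-10, 215), (0, 206), (10, 201), (20, 198), (30, 198), (40, 197), (50, 202), (60, 205)]
t 20.4 pos [0.4312 0.0386 0.1489] rot [-179.9   -0.   105. ] j [ 29.  17. -49. 123.  17.  47. -15.] open 0.0248 F [-1.  -0.3 -2.2]
shift [ 0.0669  0.158  -0.0213] roll -1.169
```

>>> {"op": "arm_command", "data": {
  "commands": [
    {"tx": 0.007,"ty": 0.015,"tz": -0.01,"roll": -0.117,"hand": 0.02},
    {"tx": 0.014,"ty": 0.031,"tz": -0.015,"roll": -0.234,"hand": 0.02},
    {"tx": 0.02,"ty": 0.047,"tz": -0.015,"roll": -0.35,"hand": 0.02},
    {"tx": 0.027,"ty": 0.062,"tz": -0.015,"roll": -0.468,"hand": 0.02},
    {"tx": 0.034,"ty": 0.078,"tz": -0.015,"roll": -0.585,"hand": 0.02},
    {"tx": 0.041,"ty": 0.093,"tz": -0.015,"roll": -0.7,"hand": 0.02},
    {"tx": 0.048,"ty": 0.109,"tz": -0.015,"roll": -0.82,"hand": 0.02},
    {"tx": 0.055,"ty": 0.124,"tz": -0.015,"roll": -0.935,"hand": 0.02},
    {"tx": 0.062,"ty": 0.14,"tz": -0.015,"roll": -1.05,"hand": 0.02},
    {"tx": 0.0683,"ty": 0.1552,"tz": -0.015,"roll": -1.169,"hand": 0.02}
  ]
}}

```text
time: 21.23
eef_pos: [0.5644, 0.1452, 0.1639]
eef_rot: [-180.0, -0.1, 172.3]
wrist_force: [0.7, -0.9, -1.6]
opening: 0.025
finger_force: 30.0
```

```bash
python3 go.py .5634 .1447 .086 172
python3 - <<'E'
from h import *
s=manip.state(); t=np.array(s["eef_pos"])
for c in("side","side"):
    p=manip.grab_frame(c)
    for n in("stand_left","stand_right","good_cap_1_mid","broken_cap_2_mid","cap_stand"):
        for d in manip.spot_point(p,n)[:3]:
            if d["score"]>.3: print(n,np.round(w(p,d["xyz"]),4),round(d["score"],2))
g=cv2.cvtColor(p["color"],cv2.COLOR_RGB2GRAY); c=t+[0,0,-.0155]
print([(a,int(cv2.getRectSubPix(g,(1,1),tuple(map(float,px(p,c+[.0415*np.cos(np.radians(a)),.0415*np.sin(np.radians(a)),.004]))))[0,0])) for a in range(-180,180,10)])
E
```

```text
t 21.23 pos [0.5644 0.1452 0.1639] rot [-1.800e+02 -1.000e-01  1.723e+02] j [ 22.  35. -58. 103.  34.  62.  34.] open 0.025 F [ 0.7 -0.9 -1.6]
shift [ 0.0008 -0.0007  0.0779] roll 0.005
stand_left [0.5586 0.1495 0.0511] 0.88
stand_right [0.5405 0.0406 0.0477] 0.6
good_cap_1_mid [0.5388 0.0418 0.0487] 0.89
broken_cap_2_mid [0.5649 0.145  0.1497] 0.92
cap_stand [ 0.5525  0.0953 -0.0014] 0.61
stand_right [0.5428 0.0421 0.0483] 0.66
good_cap_1_mid [0.5402 0.039  0.0493] 0.72
broken_cap_2_mid [0.5596 0.1446 0.1493] 0.85
cap_stand [5.514e-01 9.700e-02 4.000e-04] 0.59
[(-180, 138), (-170, 129), (-160, 117), (-150, 121), (-140, 140), (-130, 144), (-120, 136), (-110, 117), (-100, 149), (-90, 152), (-80, 144), (-70, 139), (-60, 126), (-50, 123), (-40, 114), (-30, 113), (-20, 138), (-10, 196), (0, 133), (10, 115), (20, 98), (30, 102), (40, 107), (50, 116), (60, 113), (70, 108), (80, 55), (90, 61), (100, 61), (110, 71), (120, 124), (130, 116), (140, 116), (150, 114), (160, 117), (170, 126)]
```

>>> {"op": "arm_command", "data": {
  "commands": [
    {"tx": 0.0005,"ty": -0.0007,"tz": 0.015,"roll": 0.005,"hand": 0.02},
    {"tx": 0.0005,"ty": -0.0007,"tz": 0.03,"roll": 0.005,"hand": 0.02},
    {"tx": 0.0005,"ty": -0.0007,"tz": 0.045,"roll": 0.005,"hand": 0.02},
    {"tx": 0.0005,"ty": -0.0007,"tz": 0.058,"roll": 0.005,"hand": 0.02},
    {"tx": 0.0005,"ty": -0.0007,"tz": 0.068,"roll": 0.005,"hand": 0.02},
    {"tx": 0.0005,"ty": -0.0007,"tz": 0.074,"roll": 0.005,"hand": 0.02},
    {"tx": 0.0005,"ty": -0.0007,"tz": 0.078,"roll": 0.005,"hand": 0.02},
    {"tx": 0.0005,"ty": -0.0007,"tz": 0.08,"roll": 0.005,"hand": 0.02},
    {"tx": 0.0005,"ty": -0.0007,"tz": 0.08,"roll": 0.005,"hand": 0.02},
    {"tx": 0.0005,"ty": -0.0007,"tz": 0.08,"roll": 0.005,"hand": 0.02}
  ]
}}

```text
time: 22.67
eef_pos: [0.5637, 0.1443, 0.0852]
eef_rot: [180.0, 0.0, 171.7]
wrist_force: [0.0, 0.9, -1.0]
opening: 0.0246
finger_force: 30.1
```

```bash
python3 cap.py; python3 go.py .5637 .1446 .082 172
```

```text
open 0.0246 grip 30.1 pos [0.5637 0.1443 0.0852] F [ 0.   0.9 -1. ]
t 22.97 pos [0.5636 0.144  0.0851] rot [180.    0.  171.7] j [ 19.  40. -54. 106.  40.  55.  28.] open 0.0249 F [-0.3  0.3 -2. ]
shift [-0.      0.0006  0.0031] roll -0.005
```

>>> {"op": "arm_command", "data": {
  "commands": [
    {"tx": 0,"ty": 0,"tz": 0.002,"roll": 0,"hand": 0.02},
    {"tx": 0,"ty": 0,"tz": 0.003,"roll": 0,"hand": 0.02},
    {"tx": 0,"ty": 0,"tz": 0.004,"roll": 0,"hand": 0.02},
    {"tx": 0,"ty": 0,"tz": 0.005,"roll": 0,"hand": 0.02},
    {"tx": 0,"ty": 0,"tz": 0.005,"roll": 0,"hand": 0.02},
    {"tx": 0,"ty": 0,"tz": 0.005,"roll": 0,"hand": 0.02},
    {"tx": 0,"ty": 0,"tz": 0.005,"roll": 0,"hand": 0.02},
    {"tx": 0,"ty": 0,"tz": 0.005,"roll": 0,"hand": 0.02},
    {"tx": 0,"ty": 0,"tz": 0.005,"roll": 0,"hand": 0.02},
    {"tx": 0,"ty": 0,"tz": 0.005,"roll": 0,"hand": 0.02}
  ]
}}

```text
time: 23.8
eef_pos: [0.5625, 0.1436, 0.0819]
eef_rot: [-179.8, -0.0, 171.7]
wrist_force: [-9.3, -5.5, 22.7]
opening: 0.025
finger_force: 32.5
```

```bash
python3 cap.py; python3 cap.py|head -1
```

```text
open 0.025 grip 32.5 pos [0.5625 0.1436 0.0819] F [-9.3 -5.5 22.7]
open 0.0253 grip 32.5 pos [0.5624 0.1436 0.0819] F [-10.6  -6.3  24.4]
```

>>> {"op": "arm_command", "data": {
  "commands": [
    {"tx": 0,"ty": 0,"tz": -0.002,"roll": 0,"hand": 0.02},
    {"tx": 0,"ty": 0,"tz": -0.003,"roll": 0,"hand": 0.02},
    {"tx": 0,"ty": 0,"tz": -0.003,"roll": 0,"hand": 0.052},
    {"tx": 0,"ty": 0,"tz": -0.003,"roll": 0,"hand": 0.052},
    {"tx": 0,"ty": 0,"tz": -0.003,"roll": 0,"hand": 0.052},
    {"tx": 0,"ty": 0,"tz": -0.003,"roll": 0,"hand": 0.052},
    {"tx": 0,"ty": 0,"tz": -0.003,"roll": 0,"hand": 0.052},
    {"tx": 0,"ty": 0,"tz": -0.003,"roll": 0,"hand": 0.052},
    {"tx": 0,"ty": 0,"tz": -0.003,"roll": 0,"hand": 0.052},
    {"tx": 0,"ty": 0,"tz": -0.003,"roll": 0,"hand": 0.052}
  ]
}}

```text
time: 25.23
eef_pos: [0.5633, 0.1441, 0.0827]
eef_rot: [180.0, -0.0, 171.7]
wrist_force: [0.4, -0.7, -0.2]
opening: 0.0522
finger_force: 0.0
```

```bash
python3 cap.py
python3 - <<'E'
from h import *
for c in("side","side"):
    p=manip.grab_frame(c)
    for d in manip.spot_point(p,"broken_cap_2_mid")[:3]: print(c,np.round(w(p,d["xyz"]),4),round(d["score"],2))
E
```

```text
open 0.0522 grip 0.0 pos [0.5633 0.1441 0.0827] F [ 0.4 -0.7 -0.2]
side mid rel TCP (hand-fwd, left, up) mm [-107.   11.  -35.] 0.46
side mid rel TCP (hand-fwd, left, up) mm [-104.    7.  -35.] 0.55
side [0.554  0.1495 0.0502] 0.77
side [0.5544 0.147  0.0511] 0.92
side [0.4306 0.1545 0.0024] 0.49
```

>>> {"op": "arm_command", "data": {
  "commands": [
    {"tx": 0,"ty": 0,"tz": -0.02,"roll": 0,"hand": 0.052},
    {"tx": 0,"ty": 0,"tz": -0.05,"roll": 0,"hand": 0.052},
    {"tx": 0,"ty": 0,"tz": -0.08,"roll": 0.1,"hand": 0.052},
    {"tx": 0,"ty": 0,"tz": -0.1,"roll": 0.22,"hand": 0.052},
    {"tx": 0,"ty": 0,"tz": -0.1,"roll": 0.34,"hand": 0.05},
    {"tx": 0,"ty": 0,"tz": -0.1,"roll": 0.46,"hand": 0.04},
    {"tx": 0,"ty": 0,"tz": -0.1,"roll": 0.58,"hand": 0.032},
    {"tx": 0,"ty": 0,"tz": -0.1,"roll": 0.7,"hand": 0.032},
    {"tx": 0,"ty": 0,"tz": -0.1,"roll": 0.82,"hand": 0.032},
    {"tx": 0,"ty": 0,"tz": -0.1,"roll": 0.94,"hand": 0.032}
  ]
}}

```text
time: 26.57
eef_pos: [0.5633, 0.1441, 0.1828]
eef_rot: [180.0, 0.0, 117.5]
wrist_force: [1.0, 0.1, -0.3]
opening: 0.032
finger_force: 0.0
```

```bash
python3 go.py .58 .1425 .12 82
python3 - <<'E'
from h import *
for c in("side","side","top"):
    p=manip.grab_frame(c)
    for d in manip.spot_point(p,"broken_cap_2_mid")[:2]: print(c,np.round(w(p,d["xyz"]),4),round(d["score"],2))
    if c=="side":
        a=cv2.resize(p["color"][145:225,230:330],(750,600),interpolation=3)
        u=(px(p,[.58,.1425,.075])-[230,145])*7.5; cv2.circle(a,tuple(int(v) for v in u),4,(255,0,0),-1); print(u)
cv2.imwrite("pics/e.png",a[:,:,::-1])
E
```

```text
t 26.57 pos [0.5633 0.1441 0.1828] rot [180.    0.  117.5] j [ 15.  29. -47. 103.  24.  59. -14.] open 0.032 F [ 1.   0.1 -0.3]
shift [-0.0091  0.0141  0.0628] roll 0.62
side [0.5552 0.1457 0.0515] 0.67
[382.95268799 289.52617572]
side [0.5556 0.1487 0.0487] 0.97
[382.95268799 289.52617572]
```

View pics/e.png

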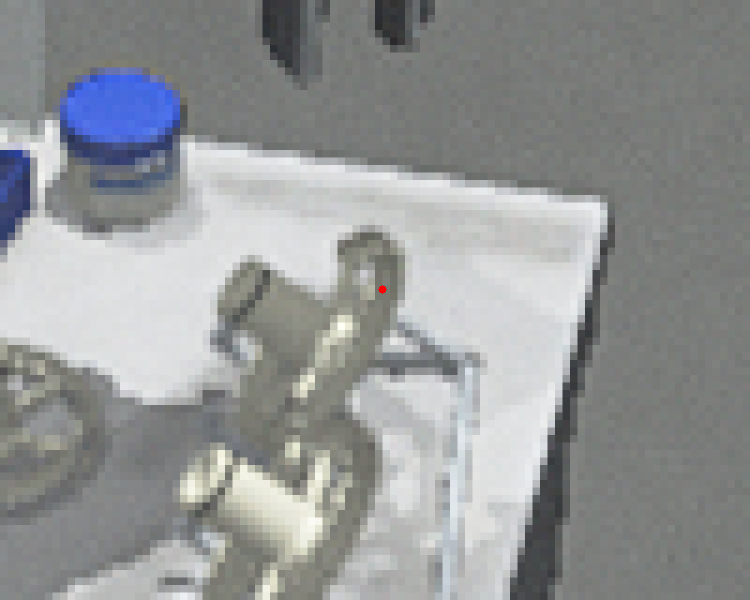

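>>> {"op": "arm_command", "data": {
  "commands": [
    {"tx": -0.0076,"ty": 0.0134,"tz": 0,"roll": 0.12,"hand": 0.032},
    {"tx": -0.0076,"ty": 0.0134,"tz": 0,"roll": 0.24,"hand": 0.032},
    {"tx": -0.0076,"ty": 0.0134,"tz": 0,"roll": 0.36,"hand": 0.032},
    {"tx": -0.0076,"ty": 0.0134,"tz": 0,"roll": 0.48,"hand": 0.032},
    {"tx": -0.0076,"ty": 0.0134,"tz": 0,"roll": 0.6,"hand": 0.032},
    {"tx": -0.0076,"ty": 0.0134,"tz": 0.03,"roll": 0.62,"hand": 0.032},
    {"tx": -0.0076,"ty": 0.0134,"tz": 0.06,"roll": 0.62,"hand": 0.032},
    {"tx": -0.0076,"ty": 0.0134,"tz": 0.065,"roll": 0.62,"hand": 0.032},
    {"tx": -0.0076,"ty": 0.0134,"tz": 0.065,"roll": 0.62,"hand": 0.032},
    {"tx": -0.0076,"ty": 0.0134,"tz": 0.065,"roll": 0.62,"hand": 0.032}
  ]
}}

```text
time: 27.7
eef_pos: [0.579, 0.1439, 0.1184]
eef_rot: [-180.0, -0.0, 82.4]
wrist_force: [1.0, 1.2, 0.1]
opening: 0.0317
finger_force: 0.0
```

```bash
python3 go.py .5787 .1435 .0735 82
```

```text
t 27.7 pos [0.579  0.1439 0.1184] rot [-180.    -0.    82.4] j [  7.  32. -37. 104.  24.  52. -47.] open 0.0317 F [1.  1.2 0.1]
shift [-0.0005 -0.0002  0.0449] roll 0.007
```

>>> {"op": "arm_command", "data": {
  "commands": [
    {"tx": 0,"ty": 0,"tz": 0.01,"roll": 0.007,"hand": 0.032},
    {"tx": 0,"ty": 0,"tz": 0.02,"roll": 0.007,"hand": 0.032},
    {"tx": 0,"ty": 0,"tz": 0.028,"roll": 0.007,"hand": 0.032},
    {"tx": 0,"ty": 0,"tz": 0.034,"roll": 0.007,"hand": 0.032},
    {"tx": 0,"ty": 0,"tz": 0.039,"roll": 0.007,"hand": 0.032},
    {"tx": 0,"ty": 0,"tz": 0.043,"roll": 0.007,"hand": 0.032},
    {"tx": 0,"ty": 0,"tz": 0.0455,"roll": 0.007,"hand": 0.032},
    {"tx": 0,"ty": 0,"tz": 0.0455,"roll": 0.007,"hand": 0.032},
    {"tx": 0,"ty": 0,"tz": 0.0455,"roll": 0.007,"hand": 0.032},
    {"tx": 0,"ty": 0,"tz": 0.0455,"roll": 0.007,"hand": 0.032}
  ]
}}

```text
time: 28.53
eef_pos: [0.579, 0.1437, 0.0725]
eef_rot: [180.0, -0.0, 81.9]
wrist_force: [-0.4, 0.9, 0.4]
opening: 0.032
finger_force: 0.0
```

>>> {"op": "arm_command", "data": {
  "commands": [
    {"tx": 0,"ty": 0,"tz": 0,"roll": 0,"hand": 0.02},
    {"tx": 0,"ty": 0,"tz": 0,"roll": 0,"hand": 0.012},
    {"tx": 0,"ty": 0,"tz": 0,"roll": 0,"hand": 0.006},
    {"tx": 0,"ty": 0,"tz": 0,"roll": 0,"hand": 0.006},
    {"tx": 0,"ty": 0,"tz": 0,"roll": 0,"hand": 0.006},
    {"tx": 0,"ty": 0,"tz": 0,"roll": 0,"hand": 0.006},
    {"tx": 0,"ty": 0,"tz": 0,"roll": 0,"hand": 0.006},
    {"tx": 0,"ty": 0,"tz": 0,"roll": 0,"hand": 0.006},
    {"tx": 0,"ty": 0,"tz": 0,"roll": 0,"hand": 0.006},
    {"tx": 0,"ty": 0,"tz": 0,"roll": 0,"hand": 0.006}
  ],
  "force": 30
}}

```text
time: 29.37
eef_pos: [0.5788, 0.1438, 0.0731]
eef_rot: [180.0, 0.0, 81.9]
wrist_force: [-1.7, -0.6, 6.0]
opening: 0.0144
finger_force: 27.4
```

Same grip as before; lift straight up.

>>> {"op": "arm_command", "data": {
  "commands": [
    {"tx": 0,"ty": 0,"tz": -0.004,"roll": 0,"hand": 0.006},
    {"tx": 0,"ty": 0,"tz": -0.01,"roll": 0,"hand": 0.006},
    {"tx": 0,"ty": 0,"tz": -0.017,"roll": 0,"hand": 0.006},
    {"tx": 0,"ty": 0,"tz": -0.025,"roll": 0,"hand": 0.006},
    {"tx": 0,"ty": 0,"tz": -0.035,"roll": 0,"hand": 0.006},
    {"tx": 0,"ty": 0,"tz": -0.05,"roll": 0,"hand": 0.006},
    {"tx": 0,"ty": 0,"tz": -0.08,"roll": 0,"hand": 0.006},
    {"tx": 0,"ty": 0,"tz": -0.11,"roll": 0,"hand": 0.006},
    {"tx": 0,"ty": 0,"tz": -0.15,"roll": 0,"hand": 0.006},
    {"tx": 0,"ty": 0,"tz": -0.18,"roll": 0,"hand": 0.006}
  ]
}}

```text
time: 30.2
eef_pos: [0.5797, 0.1438, 0.2563]
eef_rot: [179.8, -0.1, 81.9]
wrist_force: [1.8, 0.1, -1.5]
opening: 0.0115
finger_force: 29.4
```

>>> {"op": "arm_command", "data": {
  "commands": [
    {"tx": 0,"ty": 0,"tz": -0.04,"roll": 0,"hand": 0.006},
    {"tx": 0,"ty": 0,"tz": -0.065,"roll": 0,"hand": 0.006},
    {"tx": 0,"ty": 0,"tz": -0.07,"roll": 0,"hand": 0.006},
    {"tx": 0,"ty": 0,"tz": -0.07,"roll": 0,"hand": 0.006},
    {"tx": 0,"ty": 0,"tz": -0.07,"roll": 0,"hand": 0.006},
    {"tx": 0,"ty": 0,"tz": -0.07,"roll": 0,"hand": 0.006},
    {"tx": 0,"ty": 0,"tz": -0.07,"roll": 0,"hand": 0.006},
    {"tx": 0,"ty": 0,"tz": -0.07,"roll": 0,"hand": 0.006},
    {"tx": 0,"ty": 0,"tz": -0.07,"roll": 0,"hand": 0.006},
    {"tx": 0,"ty": 0,"tz": -0.07,"roll": 0,"hand": 0.006}
  ],
  "force": 60
}}

```text
time: 31.03
eef_pos: [0.5785, 0.1435, 0.3216]
eef_rot: [-179.9, 0.0, 81.9]
wrist_force: [-0.4, 0.0, -1.8]
opening: 0.0102
finger_force: 57.8
```

```bash
python3 cap.py; python3 go.py .4942 -.1465 .32 153
```

```text
open 0.0102 grip 57.8 pos [0.5785 0.1435 0.3216] F [-0.4  0.  -1.8]
t 31.33 pos [0.5788 0.1436 0.3223] rot [180.   -0.   81.9] j [ 12.  21. -41.  92.  14.  73. -40.] open 0.0104 F [-0.4 -0.4 -1.3]
shift [-0.2991 -0.043   0.0023] roll -1.241
```

>>> {"op": "arm_command", "data": {
  "commands": [
    {"tx": -0.03,"ty": -0.004,"tz": 0.0,"roll": -0.124,"hand": 0.005},
    {"tx": -0.06,"ty": -0.009,"tz": 0.0,"roll": -0.248,"hand": 0.005},
    {"tx": -0.09,"ty": -0.013,"tz": 0.0,"roll": -0.372,"hand": 0.005},
    {"tx": -0.12,"ty": -0.018,"tz": 0.0,"roll": -0.496,"hand": 0.005},
    {"tx": -0.15,"ty": -0.022,"tz": 0.0,"roll": -0.62,"hand": 0.005},
    {"tx": -0.18,"ty": -0.027,"tz": 0.0,"roll": -0.744,"hand": 0.005},
    {"tx": -0.21,"ty": -0.031,"tz": 0.0,"roll": -0.868,"hand": 0.005},
    {"tx": -0.24,"ty": -0.036,"tz": 0.0,"roll": -0.992,"hand": 0.005},
    {"tx": -0.27,"ty": -0.04,"tz": 0.002,"roll": -1.116,"hand": 0.005},
    {"tx": -0.299,"ty": -0.043,"tz": 0.007,"roll": -1.241,"hand": 0.005}
  ],
  "force": 40
}}

```text
time: 32.17
eef_pos: [0.4938, -0.1479, 0.316]
eef_rot: [-180.0, 0.1, 153.1]
wrist_force: [1.1, -0.4, -1.7]
opening: 0.0102
finger_force: 58.0
```

```bash
python3 cap.py;  python3 go.py .4942 -.1465 .271 153
```

```text
open 0.0102 grip 58.0 pos [ 0.4938 -0.1479  0.316 ] F [ 1.1 -0.4 -1.7]
side mid rel TCP (hand-fwd, left, up) mm [-16.   2. -27.] 0.59
t 32.47 pos [ 0.4945 -0.1453  0.3155] rot [180.    0.  152.8] j [ 51.  13. -48. 102.  10.  69.  63.] open 0.0102 F [-0.6  0.8 -1.9]
shift [-0.0003 -0.0013  0.0445] roll -0.003
```

>>> {"op": "arm_command", "data": {
  "commands": [
    {"tx": 0,"ty": 0,"tz": 0.025,"roll": -0.003,"hand": 0.005},
    {"tx": 0,"ty": 0,"tz": 0.044,"roll": -0.003,"hand": 0.005},
    {"tx": 0,"ty": -0.005,"tz": 0.044,"roll": -0.003,"hand": 0.005},
    {"tx": 0,"ty": -0.01,"tz": 0.044,"roll": -0.003,"hand": 0.005},
    {"tx": 0,"ty": -0.015,"tz": 0.044,"roll": -0.003,"hand": 0.005},
    {"tx": 0,"ty": -0.02,"tz": 0.043,"roll": -0.003,"hand": 0.005},
    {"tx": 0,"ty": -0.025,"tz": 0.042,"roll": -0.003,"hand": 0.005},
    {"tx": 0,"ty": -0.03,"tz": 0.04,"roll": -0.003,"hand": 0.005},
    {"tx": 0,"ty": -0.03,"tz": 0.04,"roll": -0.003,"hand": 0.005},
    {"tx": 0,"ty": -0.03,"tz": 0.04,"roll": -0.003,"hand": 0.005}
  ],
  "force": 30
}}

```text
time: 33.3
eef_pos: [0.4803, -0.1739, 0.2757]
eef_rot: [-180.0, 0.0, 152.9]
wrist_force: [0.7, 0.1, -1.1]
opening: 0.0106
finger_force: 39.1
```

```bash
python3 cap.py;  python3 go.py .4693 -.1940 .281 153
```

```text
open 0.0106 grip 39.1 pos [ 0.4803 -0.1739  0.2757] F [ 0.7  0.1 -1.1]
t 33.6 pos [ 0.4803 -0.1731  0.2751] rot [-180.   -0.  153.] j [ 53.  15. -47. 106.  12.  64.  65.] open 0.0102 F [-1.3  0.9 -1.3]
shift [ 0.0003 -0.0236 -0.0059] roll -0.001
```

>>> {"op": "arm_command", "data": {
  "commands": [
    {"tx": 0,"ty": -0.005,"tz": -0.001,"roll": 0,"hand": 0.005},
    {"tx": 0,"ty": -0.01,"tz": -0.002,"roll": 0,"hand": 0.005},
    {"tx": 0,"ty": -0.014,"tz": -0.003,"roll": 0,"hand": 0.005},
    {"tx": 0,"ty": -0.018,"tz": -0.004,"roll": 0,"hand": 0.005},
    {"tx": 0,"ty": -0.021,"tz": -0.005,"roll": 0,"hand": 0.005},
    {"tx": 0,"ty": -0.024,"tz": -0.005,"roll": 0,"hand": 0.005},
    {"tx": 0,"ty": -0.025,"tz": -0.006,"roll": 0,"hand": 0.005},
    {"tx": 0,"ty": -0.025,"tz": -0.006,"roll": 0,"hand": 0.005},
    {"tx": 0,"ty": -0.025,"tz": -0.006,"roll": 0,"hand": 0.005},
    {"tx": 0,"ty": -0.025,"tz": -0.006,"roll": 0,"hand": 0.005}
  ]
}}

```text
time: 34.43
eef_pos: [0.4699, -0.1936, 0.2814]
eef_rot: [179.8, 0.0, 153.0]
wrist_force: [2.7, 5.4, -3.2]
opening: 0.0096
finger_force: 34.5
```

```bash
python3 cap.py;  python3 go.py .4465 -.2513 .33 63
```

```text
open 0.0096 grip 34.5 pos [ 0.4699 -0.1936  0.2814] F [ 2.7  5.4 -3.2]
t 34.73 pos [ 0.4699 -0.1936  0.2814] rot [179.8   0.  153. ] j [ 55.  14. -46. 106.  11.  65.  68.] open 0.0099 F [ 2.2  5.5 -2.8]
shift [-0.0053 -0.0619 -0.0488] roll 1.572
```

>>> {"op": "arm_command", "data": {
  "commands": [
    {"tx": 0,"ty": 0.004,"tz": -0.03,"roll": 0,"hand": 0.005},
    {"tx": 0,"ty": 0.0,"tz": -0.05,"roll": 0.1,"hand": 0.005},
    {"tx": -0.005,"ty": -0.03,"tz": -0.05,"roll": 0.22,"hand": 0.005},
    {"tx": -0.005,"ty": -0.062,"tz": -0.05,"roll": 0.34,"hand": 0.005},
    {"tx": -0.005,"ty": -0.062,"tz": -0.05,"roll": 0.46,"hand": 0.005},
    {"tx": -0.005,"ty": -0.062,"tz": -0.05,"roll": 0.58,"hand": 0.005},
    {"tx": -0.005,"ty": -0.062,"tz": -0.05,"roll": 0.7,"hand": 0.005},
    {"tx": -0.005,"ty": -0.062,"tz": -0.05,"roll": 0.82,"hand": 0.005},
    {"tx": -0.005,"ty": -0.062,"tz": -0.05,"roll": 0.94,"hand": 0.005},
    {"tx": -0.005,"ty": -0.062,"tz": -0.05,"roll": 1.06,"hand": 0.005}
  ],
  "force": 40
}}

```text
time: 35.57
eef_pos: [0.4448, -0.2536, 0.3313]
eef_rot: [-180.0, 0.0, 91.8]
wrist_force: [-0.4, -0.7, -1.9]
opening: 0.0093
finger_force: 39.9
```

```bash
python3 go.py .4465 -.2513 .306 63
```

```text
t 35.57 pos [ 0.4448 -0.2536  0.3313] rot [-180.     0.    91.8] j [ 55.  10. -36. 102.   6.  70.  19.] open 0.0093 F [-0.4 -0.7 -1.9]
shift [0.0023 0.0018 0.0253] roll 0.503
```

>>> {"op": "arm_command", "data": {
  "commands": [
    {"tx": 0.002,"ty": 0.001,"tz": 0.0,"roll": 0.12,"hand": 0.005},
    {"tx": 0.002,"ty": 0.001,"tz": 0.0,"roll": 0.24,"hand": 0.005},
    {"tx": 0.002,"ty": 0.001,"tz": 0.0,"roll": 0.36,"hand": 0.005},
    {"tx": 0.002,"ty": 0.001,"tz": 0.01,"roll": 0.48,"hand": 0.005},
    {"tx": 0.002,"ty": 0.001,"tz": 0.02,"roll": 0.503,"hand": 0.005},
    {"tx": 0.002,"ty": 0.001,"tz": 0.025,"roll": 0.503,"hand": 0.005},
    {"tx": 0.002,"ty": 0.001,"tz": 0.025,"roll": 0.503,"hand": 0.005},
    {"tx": 0.002,"ty": 0.001,"tz": 0.025,"roll": 0.503,"hand": 0.005},
    {"tx": 0.002,"ty": 0.001,"tz": 0.025,"roll": 0.503,"hand": 0.005},
    {"tx": 0.002,"ty": 0.001,"tz": 0.025,"roll": 0.503,"hand": 0.005}
  ]
}}

```text
time: 36.4
eef_pos: [0.4465, -0.251, 0.3068]
eef_rot: [179.9, 0.0, 63.4]
wrist_force: [-0.1, 0.4, -1.4]
opening: 0.0095
finger_force: 39.8
```

```bash
python3 cap.py; python3 go.py .446 -.251 .235 63
```

```text
open 0.0095 grip 39.8 pos [ 0.4465 -0.251   0.3068] F [-0.1  0.4 -1.4]
t 36.7 pos [ 0.4463 -0.2508  0.3064] rot [180.    0.   63.4] j [ 52.  11. -33. 104.   6.  67. -10.] open 0.0096 F [ 0.3  0.5 -2. ]
shift [-0.0003 -0.0002  0.0714] roll 0.007
```

Run:
```python
from h import *
t=np.array(manip.state()["eef_pos"])
p=manip.grab_frame("side"); u=px(p,t); x0,y0=int(u[0]-50),int(u[1]-35)
for c in("side","top"):
    q=manip.grab_frame(c)
    for n in("broken_cap_2_mid","good_cap_2_mid"):
        for d in manip.spot_point(q,n)[:5]: print(c,n,np.round(1000*(w(q,d["xyz"])-t)),round(d["score"],2))
d=cv2.imread("pics/d.png"); a=cv2.resize(p["color"][y0:y0+110,x0:x0+110],(660,660),interpolation=3)[:600,:,::-1]
df=np.abs(a.astype(int)-d).mean(2); s=cv2.resize(df.astype(np.float32),(22,20),interpolation=cv2.INTER_AREA)
for r in s.astype(int): print(' '.join('%3d'%v for v in r))
```

```text
side broken_cap_2_mid [ -3.   1. -32.] 0.97
top broken_cap_2_mid [  1.   2. -36.] 0.64
top good_cap_2_mid [ -18.  399. -298.] 0.72
 20   7  16  21  10   5  10   3   3   3   2   3   3  11  10  21  23  22  20  21  22  34
 15  30  12   3  27  11  32   3   3   3   3   4  24  20   5   8  14  27  32  29  26  22
  6  16  12   3   4  22   4   3   3   3   3   3  17  15   5   8  23  15  18  21  16  10
 21   8  26   6   3  17  24  12   3   4   3   3  23   4   9   8  15  34  27  23  15   4
  7  14  15  35  27   5   3  15   6   3   4   3   3  15  16   3  31  19  12  19  14  12
  2  16  23  24   9  22   3  12   7   4   8   3  19   8   4   9  27  16  14  17  10   5
  1   8   7  14  25  14   2  14  10   3   4   5  46  14   2  22  27   8  22   8  12   5
  1   8  12  10  13  28  13  29  34   6   5  15  11   6   8  20  24   8  17   6   6   6
 19  10  14   2   2   3  17  11   5   4   6  44  55  65  16  23  23   6  16  23   8   7
 52  26   2   2   2   3  12   3   5   8   4  28  63  81   7  31  20  20  13  24  19   8
 31   3   2   2   2   2   2   7   4   8  10   7  24  28   8   6  18  36  26  24  19  24
  9   5   3   3   2   2   4   9   6  27   8  21  20   8  22  24  17  10  27  24  23  20
 20  21  17  12   8   3  15   8  11  37   9  11  20  34  37  24  45  21  31  24   4   1
  2   2   2   8  12  20   8   8   8  10   9  29   0   1  10  22  27  19   7   9   5   1
  2   2   2   2   3   9   9   8   5   3   2   1   4   9  23   8  26   7  12  13   3   1
  1   2   2   2   9   7  10   2   5   9   9   3   2  12  19  23  13   3   2   2   4   1
  3   2   2  11   6  11   3   2   8   4  26  15   6  21  24  26   3   2   3  11   5   2
  4   3   2   6   9  16   5   2   6   9   4  11  26  21  24   9   2   2  15   7   3   8
  7   6   7   5   3   5  21  20  19  19  19  12  10  18  16   3   3   3   5   6   6  10
  5   6   4   3   2  20  18   9  17  31  32  23  26  24   3   2   2   2   3   2   2  11
```

>>> {"op": "arm_command", "data": {
  "commands": [
    {"tx": 0,"ty": 0,"tz": 0.01,"roll": 0.006,"hand": 0.005},
    {"tx": 0,"ty": 0,"tz": 0.02,"roll": 0.006,"hand": 0.005},
    {"tx": 0,"ty": 0,"tz": 0.03,"roll": 0.006,"hand": 0.005},
    {"tx": 0,"ty": 0,"tz": 0.04,"roll": 0.006,"hand": 0.005},
    {"tx": 0,"ty": 0,"tz": 0.048,"roll": 0.006,"hand": 0.005},
    {"tx": 0,"ty": 0,"tz": 0.056,"roll": 0.006,"hand": 0.005},
    {"tx": 0,"ty": 0,"tz": 0.064,"roll": 0.006,"hand": 0.005},
    {"tx": 0,"ty": 0,"tz": 0.07,"roll": 0.006,"hand": 0.005},
    {"tx": 0,"ty": 0,"tz": 0.071,"roll": 0.006,"hand": 0.005},
    {"tx": 0,"ty": 0,"tz": 0.071,"roll": 0.006,"hand": 0.005}
  ]
}}

```text
time: 37.88
eef_pos: [0.4457, -0.2506, 0.2346]
eef_rot: [-179.9, -0.0, 63.1]
wrist_force: [-0.8, 1.0, -0.3]
opening: 0.0095
finger_force: 39.8
```

```bash
python3 cap.py; python3 go.py .446 -.251 .209 63
```

```text
open 0.0095 grip 39.8 pos [ 0.4457 -0.2506  0.2346] F [-0.8  1.  -0.3]
t 38.18 pos [ 0.4463 -0.2508  0.2355] rot [180.    0.   63.1] j [ 51.  15. -33. 109.   9.  59. -13.] open 0.0094 F [-0.1  0.2 -0.9]
shift [-0.0003 -0.0002  0.0265] roll 0.001
```

>>> {"op": "arm_command", "data": {
  "commands": [
    {"tx": 0,"ty": 0,"tz": 0.008,"roll": 0,"hand": 0.005},
    {"tx": 0,"ty": 0,"tz": 0.015,"roll": 0,"hand": 0.005},
    {"tx": 0,"ty": 0,"tz": 0.022,"roll": 0,"hand": 0.005},
    {"tx": 0,"ty": 0,"tz": 0.027,"roll": 0,"hand": 0.005},
    {"tx": 0,"ty": 0,"tz": 0.027,"roll": 0,"hand": 0.005},
    {"tx": 0,"ty": 0,"tz": 0.027,"roll": 0,"hand": 0.005},
    {"tx": 0,"ty": 0,"tz": 0.027,"roll": 0,"hand": 0.03},
    {"tx": 0,"ty": 0,"tz": 0.027,"roll": 0,"hand": 0.03},
    {"tx": 0,"ty": 0,"tz": 0.027,"roll": 0,"hand": 0.03},
    {"tx": 0,"ty": 0,"tz": 0.027,"roll": 0,"hand": 0.03}
  ]
}}

```text
time: 39.02
eef_pos: [0.4467, -0.251, 0.2087]
eef_rot: [179.9, 0.0, 63.1]
wrist_force: [0.6, -0.2, -0.1]
opening: 0.0302
finger_force: 0.0
```

>>> {"op": "arm_command", "data": {
  "commands": [
    {"tx": 0,"ty": 0,"tz": 0,"roll": 0,"hand": 0.03},
    {"tx": 0,"ty": 0,"tz": 0,"roll": 0,"hand": 0.03},
    {"tx": 0,"ty": 0,"tz": 0,"roll": 0,"hand": 0.03},
    {"tx": 0,"ty": 0,"tz": -0.03,"roll": 0,"hand": 0.03},
    {"tx": 0,"ty": 0,"tz": -0.06,"roll": 0,"hand": 0.03},
    {"tx": 0,"ty": 0,"tz": -0.09,"roll": 0,"hand": 0.03},
    {"tx": 0,"ty": 0,"tz": -0.12,"roll": 0,"hand": 0.03},
    {"tx": 0,"ty": 0,"tz": -0.15,"roll": 0,"hand": 0.03},
    {"tx": 0,"ty": 0,"tz": -0.15,"roll": 0,"hand": 0.03},
    {"tx": 0,"ty": 0,"tz": -0.15,"roll": 0,"hand": 0.03}
  ]
}}

```text
time: 39.85
eef_pos: [0.4472, -0.2511, 0.3601]
eef_rot: [179.8, 0.0, 63.1]
wrist_force: [0.1, 0.1, -1.2]
opening: 0.0298
finger_force: 0.0
```

Run:
```python
from h import *
s=manip.state(); print(s["time"],np.round(s["eef_pos"],3),np.round(s["wrist_force"],1))
for c in("side","top"):
    p=manip.grab_frame(c)
    for n in("broken_cap_2_mid","good_cap_1_mid","glue_bottle","grease_tub"):
        for d in manip.spot_point(p,n)[:3]:
            if d["score"]>.3: print(c,n,np.round(w(p,d["xyz"]),3),round(d["score"],2))
p=manip.grab_frame("side"); o=cv2.imread("pics/side0.png")[:,:,::-1]
bx=np.array([.891,-.454,0]);by=np.array([.454,.891,0]);M=np.array([.442,-.249,.187])
f=lambda im:[int(im[tuple(int(v) for v in px(p,M+a*bx+b*by)[::-1])].mean()) for a in(-.03,-.01,.01,.025) for b in(-.03,0,.03,.05)]
print(f(p["color"]),f(o))
```

```text
39.85 [ 0.447 -0.251  0.36 ] [ 0.1  0.1 -1.2]
side good_cap_1_mid [0.54  0.038 0.048] 0.64
side glue_bottle [ 0.531 -0.095  0.   ] 0.82
side grease_tub [0.483 0.301 0.001] 0.39
top good_cap_1_mid [0.544 0.038 0.052] 0.58
top good_cap_1_mid [ 0.443 -0.252  0.209] 0.45
top grease_tub [0.486 0.295 0.   ] 0.54
[185, 176, 239, 190, 176, 243, 236, 224, 183, 243, 238, 199, 175, 243, 238, 250] [241, 240, 241, 196, 239, 239, 238, 224, 237, 239, 237, 200, 238, 239, 240, 248]
```

```bash
python3 -c "
from rig import manip
print(manip.sign_off())"
```

```text
the job is handed in; nothing more can be done
None
```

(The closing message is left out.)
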